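# Sort the trimming bench: mushrooms by size, markers to their rests

### The arm

A 6-joint arm with a two-finger parallel gripper is mounted at the origin on the work surface; the furniture and walls round the work are solid. World frame = base frame: x ahead of the robot, y to its left, z up, the work surface at z = 0. Lengths are in m, angles in rad, forces in N, time in s.
With the tool pointing down it reaches from about 0.3 to 0.775 m from the base axis. Payload 14.6 kg.
Tool frame: the origin (TCP) lies midway between the tips of the shut fingers; the grasp point (between the pads) lies robot.grasp_offset behind it (robot.grasp_offset is the distance from the TCP to the grasp point, in m); y points along the fingers, x is the direction in which the jaws open and shut, and the axes are right-handed (so a half turn about y gives the same grasp; the last joint's range is limited). The gripper opens to 85 mm and grips with 20 to 120 N. Pads are 22 mm wide; open, the fingers measure 114 mm over their backs; the gripper's body (76 mm by 85 mm) begins 54 mm behind the grasp point. The pads swing forward as they close: fully open they stand 13 mm farther back than shut.
Start: joints at [-1.375, 0.3, 1.521, -0, 1.321, -0.067], TCP at [0.143, -0.531, 0.211] pointing down, gripper open.
Joint ranges: [-3.03, 3.03], [-0.79, 2.21], [0.23, 2.52], [-1.04, 4.18], [0, 3.07], [-2.55, 2.55]. Speed limits (rad/s): [2.22, 2.22, 2.57, 3.14, 3.14, 3.14].

### API

Orientations are given as [roll, pitch, yaw] about the fixed x, y, z axes, in that order (R = Rz(yaw) Ry(pitch) Rx(roll)).
In Python, from rig import status, optics, sign_off, finder, robot gives the robot as it stands.
- The arm moves only by the shell command python3 -m inch 'ROWS' [OPENING] [FORCE]. ROWS is JSON, a list of rows, each a list of 4 numbers: the shift along the tool's x, y, z scaled (see below), then the turn about the tool's y scaled (see below). In form: [[tx, ty, tz, spin], ...]. A call has 1 to 10 rows; each row shifts and turns the commanded pose from where the row before left it, along the tool's axes as they then stand; what a row does not reach is not made up. The controller multiplies each number of a shift by 3 cm and each number of a turn by 5 degrees. A row lasts 1/12 s, in which the tool goes at most 41.7 mm and 7.16 degrees, less where a joint would pass 70% of its speed; a pose out of reach is approached as far as the arm can. A call with a number of a shift or a turn outside -1 to 1 is refused whole. A call with a gripper value outside its range is refused whole. OPENING is the closure in counts, from 0 (fully open) to 255 (shut), set as the call begins (- or left out, the last holds). The fingers move at their own pace and stop on an object; FORCE is the grip in N (left out, the last holds). Time passes only in rows, so rows that do not move let the fingers close. It gives the time, the measured TCP pose, the force and the opening at its end, in the units of the state.
- status.read_state(): the state, without advancing time (a new reading comes with each control period).
- optics.get_image(name): name is "scene" or "side" or "wrist"; returns a dict with "frame" (420x560x3 uint8, blue, green, red), "fx", "fy", "cx", "cy" (pixels), "k1" (the pictures are not rectified: a ray, as slopes to the right and down, at radius r is drawn at 1 + k1 r^2 times it, then the intrinsics apply), "position" and "attitude" of the camera in the world; the wrist camera has in their place "tool_from_camera" (4x4, takes a point from camera to tool coordinates, whose origin is the TCP and whose axes are the tool frame's). Camera axes: x right, y up, looking along -z (the intrinsics and any distortion apply to the point x, -y, -z); pixel columns grow to the right and rows downward; lengths in m; the calibration is good to about 2 mm. A picture is of the moment at which its call begins: read the wrist's pose just before it. There is no depth.
- sign_off(): hands the job in, once; it reports no verdict.
Trained networks look in the newest picture that a camera, given by its name, has taken for a name from the list of things; names that differ only in an ending like _2 or _b are one class to them, and where a whole thing is asked for, a point or a joint stands for the part that bears it (a point fixed in the world has none). Each returns a list of dicts, best first, with "conf" (0 to 1); they miss things now and then, are a little off and sometimes report something else, mostly with a low value. They report only what shows in the picture. A call takes as long as a camera call. They do not tell look-alikes from the thing itself.
- finder.silhouettes(camera, label): "pixels" (420x560 bool, what is visible of it) and "rect" ([centre column, centre row, width, height] as shares, 0 to 1, of the picture: columns of its width, rows of its height, round what is visible of it).
- finder.place_of(camera, label): "centre" ([column, row] as shares, 0 to 1, of the picture: columns of its width, rows of its height: a listed point, or the origin of a listed thing).
The state is a dict: "clock": time; "qpos": joint angles; "dq": joint speeds; "joint_efforts": joint torques, N m; "tcp_pos": TCP position; "eef_rot": TCP orientation; "wrist_force": force on the tool from outside, world axes, zero at the start; "torque": the same for the moment, N m; "opening": finger opening in m.
Only numpy, scipy, OpenCV 4.12 (cv2) and the standard library are available. Lean on these libraries where they do the work, as an engineer would, in place of code of your own. Each camera call takes 0.05 s, during which the arm holds its last target.

### The job

Sort the mixed handful on the bench: the one big mushroom goes into the shallow green punnet and the two small ones side by side into the shallow white punnet, each lying dome up on the punnet's floor; set them down rather than drop them. Lay the red marker along the slope of the red marker rest and the blue marker along the blue one, in the middle of the plank with the lower end resting against the bottom lip.

Things in the scene. Friction and masses are not known exactly. Their poses are not given: they have to be found in the camera images.
- mushroom_big: Big brown mushroom cap, 65 x 60 mm across and 44 mm high, clearly the largest of the three, lying dome up, under 30 g. Origin: centre of its underside; z up; y runs across its narrower side (57 mm) and points roughly away from the robot. It is stiff enough to be gripped across the cap low down, near the table.
- mushroom_small_a: Small brown mushroom cap, 57 x 48 mm across and 30 mm high, lying dome up, under 30 g. Origin: centre of its underside; z up; y runs across its narrower side (48 mm) and points roughly away from the robot. It is stiff enough to be gripped across the cap low down, near the table.
- mushroom_small_b: Small brown mushroom cap, 54 x 45 mm across and 23 mm high, lying dome up, under 30 g. Origin: centre of its underside; z up; y runs across its narrower side (45 mm) and points roughly away from the robot. It is stiff enough to be gripped across the cap low down, near the table.
- marker_red: Felt marker with a white barrel and a red cap, lying on the table, 132 mm long, 19 mm across, 20 g; it does not roll. Origin: the middle of its underside, 10 mm below its centre line; y runs along its length, z up. At the start it points roughly away from the robot, up to 0.45 rad askew.
- marker_blue: Felt marker with a white barrel and a blue cap, lying on the table, 132 mm long, 19 mm across, 20 g; it does not roll. Origin: the middle of its underside, 10 mm below its centre line; y runs along its length, z up. At the start it points roughly away from the robot, up to 0.45 rad askew.
- punnet_green: Shallow open green plastic punnet standing on the table, heavy enough to stay put, 150 mm along its x by 140 mm along its y, walls 4 mm thick with the rim 36 mm above the table; the inner floor is 142 x 132 mm and 4 mm above the table. Origin: centre of its underside; z up; its y runs sideways as seen from the robot (turned up to 0.15 rad).
- punnet_white: Shallow open white plastic punnet standing on the table, heavy enough to stay put, 150 mm along its x by 140 mm along its y, walls 4 mm thick with the rim 36 mm above the table; the inner floor is 142 x 132 mm and 4 mm above the table. Origin: centre of its underside; z up; its y runs sideways as seen from the robot (turned up to 0.15 rad).
- rest_red_seat (a point): Seat of the red-painted sloped marker rest: fixed, slippery flat plank 135 x 70 mm rising at 15 deg away from the robot to 47 mm high, no side walls, 14 mm lip across its lower, near end; a marker set on it slides down to the lip. Origin: middle of the line where plank face meets lip, 12 mm above the table; x up the slope, y sideways, z square off the plank. Turned up to 0.15 rad.
- rest_blue_seat (a point): Seat of the blue-painted sloped marker rest: fixed, slippery flat plank 135 x 70 mm rising at 15 deg away from the robot to 47 mm high, no side walls, 14 mm lip across its lower, near end; a marker set on it slides down to the lip. Origin: middle of the line where plank face meets lip, 12 mm above the table; x up the slope, y sideways, z square off the plank. Turned up to 0.15 rad.
Things that resemble listed ones, but are neither listed nor needed, are in the scene too. Leave any orange look-alike of the marker_red alone.

How it is judged:
By the outcome, as a careful person would: the job done as asked, in the order asked, and still so for the second after the job is handed in, with the robot touching nothing.
It also fails if it takes over 131 s, if anything falls off the work surface, if the arm or the gripper's body presses on something with over 40 N, if the wrist force passes 120 N, or if a joint passes its speed limit or range.

## Working session

There is one attempt and no reset: what is moved stays moved. The work goes in short steps, Python scripts to look and compute and a shell command to move; the robot and the scene stay as the last step left them, time stands still between calls to the robot, and variables do not carry over. Pictures are saved under pics/ and viewed, and the job is handed in when it is done.

```bash
ls -la; mkdir -p pics; python3 - <<'E'
from rig import status, optics, robot
import cv2, numpy as np
s=status.read_state(); print(s); print({k:getattr(robot,k) for k in dir(robot) if not k.startswith('_')})
for c in ("scene","side","wrist"):
    im=optics.get_image(c); cv2.imwrite(f"pics/{c}0.png",im["frame"])
    print(c,{k:(np.round(v,4).tolist() if not np.isscalar(v) else v) for k,v in im.items() if k!="frame"})
E
```

```text
total 12
drwxr-xr-x  3 agent agent 4096 Dec  7 02:50 .
drwxr-xr-x 23 root  root  4096 Dec  7 02:50 ..
drwxr-xr-x  2 agent agent 4096 Dec  7 02:50 pics
{'clock': 0.0, 'qpos': array([-1.37462622e+00,  3.00489519e-01,  1.52156640e+00,  3.06891860e-05,
        1.32066738e+00, -6.65976761e-02]), 'dq': array([ 4.07595957e-05, -1.35825869e-03, -6.50228867e-05, -9.34559698e-04,
        7.32887812e-04, -2.69485118e-04]), 'joint_efforts': array([ 4.19065991e-04, -5.43498766e+01, -3.61794484e+01, -1.70263451e-06,
        4.00102814e-03, -6.38628393e-06]), 'tcp_pos': array([ 0.14282367, -0.53088176,  0.21031742]), 'eef_rot': array([-1.57069142e+00,  1.12616511e-03, -1.30803610e+00]), 'wrist_force': array([ 0.91829839, -0.86829201, -0.03923747]), 'torque': array([ 0.00864206,  0.03360683, -0.02493696]), 'opening': 0.08561257844636563}
{'Unreachable': <class 'rig.Unreachable'>, 'grasp_offset': 0.0187}
scene {'fx': 445.1127974881844, 'fy': 445.1127974881844, 'cx': 277.4952806146943, 'cy': 208.21180290505527, 'k1': 0.00914832755256945, 'position': [-0.2234, 1.3273, 0.6601], 'attitude': [1.1547, -0.0068, -2.6162]}
side {'fx': 480.92297639903614, 'fy': 480.92297639903614, 'cx': 276.0858905400878, 'cy': 212.43993772477506, 'k1': -0.08038136791780522, 'position': [0.0227, -0.8905, 0.7392], 'attitude': [1.0257, 0.0116, -0.4251]}
wrist {'fx': 339.0346129770527, 'fy': 339.0346129770527, 'cx': 285.6690272297515, 'cy': 211.37830914286266, 'k1': -0.028923501146017314, 'tool_from_camera': [[1.0, -0.0003, -0.0005, -0.0012], [-0.0005, 0.2814, -0.9596, -0.1634], [0.0004, 0.9596, 0.2814, 0.0711], [0.0, 0.0, 0.0, 1.0]]}
```

View pics/scene0.png

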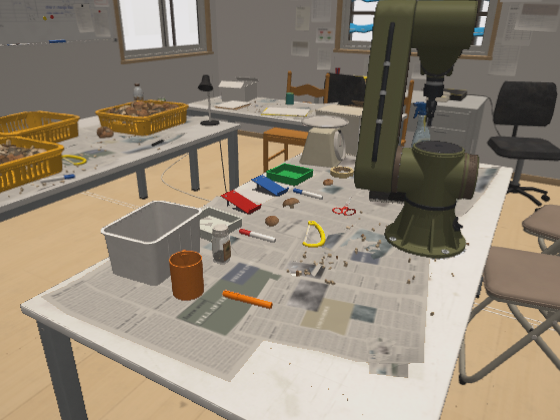

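View pics/side0.png

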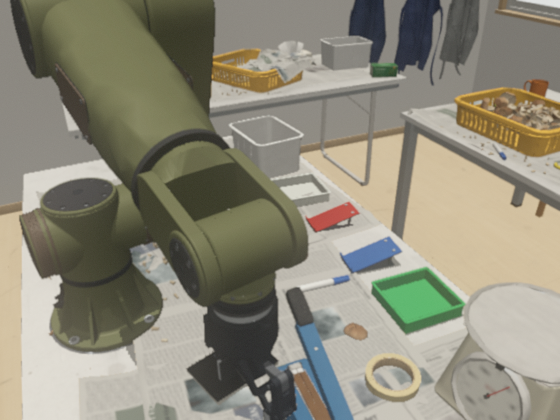

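View pics/wrist0.png

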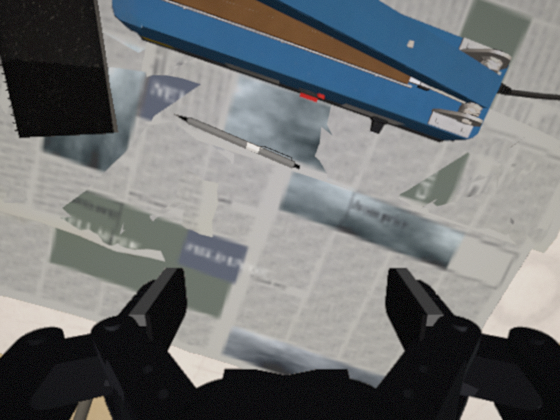

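```bash
cat > h.py <<'E'
import numpy as np, cv2
from scipy.spatial.transform import Rotation as R
from scipy.optimize import least_squares
from rig import status, optics, finder, robot
class Cam:
    def __init__(s,name,save=None):
        st=status.read_state()
        im=optics.get_image(name); s.name=name; s.f=im["frame"]
        s.fx,s.fy,s.cx,s.cy,s.k1=[im[k] for k in("fx","fy","cx","cy","k1")]
        if name=="wrist":
            T=np.eye(4);T[:3,:3]=R.from_euler('xyz',st["eef_rot"]).as_matrix();T[:3,3]=st["tcp_pos"]
            s.T=T@np.array(im["tool_from_camera"])
        else:
            T=np.eye(4);T[:3,:3]=R.from_euler('xyz',im["attitude"]).as_matrix();T[:3,3]=im["position"]; s.T=T
        s.C=s.T[:3,3]
        if save: cv2.imwrite(save,s.f)
    def ray(s,uv):
        uv=np.atleast_2d(np.asarray(uv,float)); d=np.stack([(uv[:,0]-s.cx)/s.fx,(uv[:,1]-s.cy)/s.fy],1); p=d.copy()
        for _ in range(20): p=d/(1+s.k1*(p**2).sum(1,keepdims=True))
        v=np.stack([p[:,0],-p[:,1],-np.ones(len(p))],1)@s.T[:3,:3].T
        return v/np.linalg.norm(v,axis=1,keepdims=True)
    def plane(s,uv,z):
        v=s.ray(uv); return s.C+v*((z-s.C[2])/v[:,2:3])
    def proj(s,P):
        q=(np.atleast_2d(P)-s.C)@s.T[:3,:3]; p=np.stack([q[:,0]/-q[:,2],-q[:,1]/-q[:,2]],1)
        p=p*(1+s.k1*(p**2).sum(1,keepdims=True)); return np.stack([p[:,0]*s.fx+s.cx,p[:,1]*s.fy+s.cy],1)
def tri(obs):
    A=np.zeros((3,3));b=np.zeros(3)
    for c,uv in obs:
        v=c.ray(uv)[0];M=np.eye(3)-np.outer(v,v);A+=M;b+=M@c.C
    X=np.linalg.solve(A,b); return X,[np.round(np.linalg.norm(c.proj(X)[0]-uv),1) for c,uv in obs]
names=["mushroom_big","mushroom_small_a","mushroom_small_b","marker_red","marker_blue","punnet_green","punnet_white","rest_red_seat","rest_blue_seat"]
def px(sh): return np.array(sh)*[560,420]
def find(cam,labels=names,zs=None):
    for n in labels:
        for d in finder.place_of(cam.name,n)[:4]:
            uv=px(d["centre"]); z=(zs or {}).get(n,0.0)
            print(cam.name,n,round(d["conf"],2),uv.round(1),cam.plane(uv,z)[0].round(4))
E
python3 - <<'E'
from h import *
Z={"rest_red_seat":.012,"rest_blue_seat":.012}
for c in("scene","side"):
    find(Cam(c),zs=Z)
print(status.read_state()["clock"])
E
```

```text
scene mushroom_big 0.45 [290.7 208.5] [0.4791 0.01   0.    ]
scene mushroom_small_a 0.71 [270.3 223.4] [0.4787 0.156  0.    ]
scene mushroom_small_a 0.55 [255.8 210.3] [0.58   0.0894 0.    ]
scene mushroom_small_b 0.71 [270.3 223.4] [0.4787 0.156  0.    ]
scene mushroom_small_b 0.55 [255.8 210.3] [0.58   0.0894 0.    ]
scene marker_red 0.57 [257.6 237. ] [0.4622 0.2626 0.    ]
scene marker_red 0.57 [248.3 304.2] [0.2901 0.5759 0.    ]
scene marker_blue 0.62 [304.9 196.2] [ 0.4883 -0.1232  0.    ]
scene punnet_green 0.97 [286.8 179.7] [ 0.6395 -0.2495  0.    ]
scene rest_red_seat 0.83 [254.9 212.2] [0.5593 0.1273 0.012 ]
scene rest_blue_seat 0.76 [280.2 191.3] [ 0.5818 -0.0918  0.012 ]
side mushroom_small_a 0.56 [325.  286.5] [ 0.4829 -0.1338  0.    ]
side mushroom_small_a 0.53 [350.  337.1] [ 0.4502 -0.2987  0.    ]
side mushroom_small_b 0.56 [325.  286.5] [ 0.4829 -0.1338  0.    ]
side mushroom_small_b 0.53 [350.  337.1] [ 0.4502 -0.2987  0.    ]
side marker_blue 0.63 [326.6 289.6] [ 0.4807 -0.1453  0.    ]
side punnet_green 0.66 [413.9 301.2] [ 0.6404 -0.2666  0.    ]
side punnet_white 0.71 [294.7 194. ] [0.6171 0.3008 0.    ]
side punnet_white 0.66 [325.  286.4] [ 0.483  -0.1336  0.    ]
side rest_red_seat 0.89 [309.8 223.6] [0.5701 0.1098 0.012 ]
side rest_blue_seat 0.77 [346.6 262.1] [ 0.5698 -0.0872  0.012 ]
1.15
```

```bash
python3 - <<'E'
import cv2
a=cv2.imread("pics/scene0.png"); cv2.imwrite("pics/scene0c.png",cv2.resize(a[150:320,180:370],None,fx=3.5,fy=3.5,interpolation=cv2.INTER_CUBIC))
b=cv2.imread("pics/side0.png"); cv2.imwrite("pics/side0c.png",cv2.resize(b[110:410,220:480],None,fx=2,fy=2,interpolation=cv2.INTER_CUBIC)[:600])
E
```

```text
(no output)
```

View pics/scene0c.png

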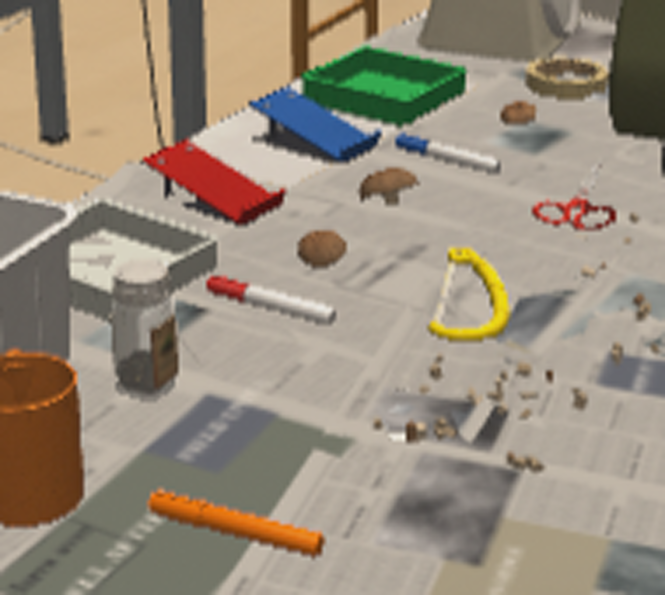

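View pics/side0c.png

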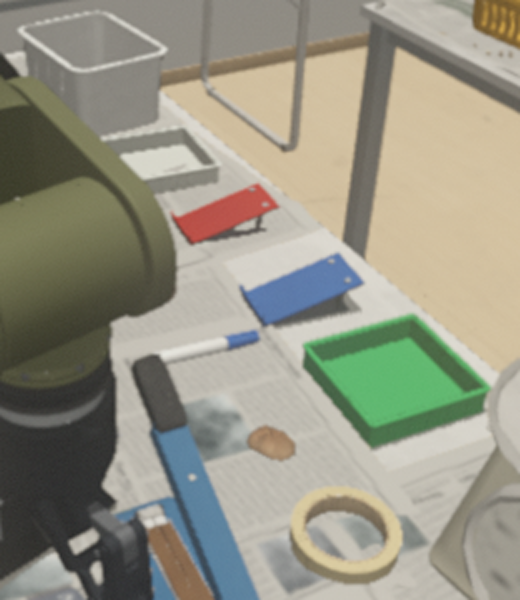

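Candidates. Red marker: the red-capped white marker at scene (257,237), or the all-orange look-alike at scene (248,300); I choose the red-capped one. Mushrooms: scene (291,203), the largest and so the big one, plus the small ones at (271,221) and (327,182). Blue marker: scene (305,194). I'm raising and swinging the arm for a wrist overview.

```bash
python3 -m inch '[[0,-1,0,0],[0,-1,0,0],[0,-1,0,-0.2],[0,-0.5,1,-0.625],[0,-0.5,1,-0.625],[0,-0.3,1,-0.625],[0,-0.3,1,-0.625],[0,-0.3,1,-0.625],[0,0,1,-0.625],[0,0,1,-0.625]]' 0 && python3 -m inch '[[0,0,1,-0.625],[0,0,1,-0.625],[0,0,1,-0.625],[0,0,1,-0.625],[0,0,1,-0.625],[0,0,1,-0.625],[0,0,1,-0.625],[0,0,1,-0.625],[0,0,1,-0.625],[0,0,0.5,-0.3]]'; python3 - <<'E'
from h import *
print(status.read_state())
c=Cam("wrist","pics/w1.png")
Z={"rest_red_seat":.012,"rest_blue_seat":.012}
find(c,zs=Z)
E
```

```text
clock: 1.98
tcp_pos: [0.3327, -0.4407, 0.3583]
eef_rot: [-1.571, -0.001, -0.906]
wrist_force: [-0.1, -0.2, 0.2]
opening: 0.0851
clock: 2.82
tcp_pos: [0.5089, -0.2191, 0.3578]
eef_rot: [-1.57, 0.0, -0.387]
wrist_force: [-0.5, -0.4, 0.1]
opening: 0.0855
{'clock': 2.8167, 'qpos': array([-4.72761642e-01,  2.46773114e-01,  1.25405548e+00,  4.36092447e-04,
        1.64085982e+00, -8.60656313e-02]), 'dq': array([ 2.87134337e-01, -5.31739951e-03,  5.88095336e-03, -7.19958853e-03,
       -1.11605415e-04,  1.10429616e-02]), 'joint_efforts': array([-1.15848195e+00, -5.33310950e+01, -3.83796751e+01,  4.51134180e-02,
        7.66055222e-03, -5.01139567e-02]), 'tcp_pos': array([ 0.50893817, -0.21905523,  0.35783428]), 'eef_rot': array([-1.57035468e+00,  5.80018110e-05, -3.86665490e-01]), 'wrist_force': array([-0.52972078, -0.3890752 ,  0.05260949]), 'torque': array([-0.00841759,  0.02929465,  0.04337329]), 'opening': 0.0854675426678062}
wrist mushroom_big 0.72 [205.4  17.3] [0.4802 0.008  0.    ]
wrist mushroom_small_a 0.85 [275.5 216.4] [ 0.4594 -0.2951  0.    ]
wrist mushroom_small_b 0.85 [275.5 216.4] [ 0.4594 -0.2951  0.    ]
wrist marker_blue 0.86 [243.  114.9] [ 0.4752 -0.1315  0.    ]
wrist punnet_green 0.71 [372.7 160.6] [ 0.6324 -0.2685  0.    ]
wrist rest_blue_seat 0.6 [291.1  57.2] [ 0.57   -0.0864  0.012 ]
```

View pics/w1.png

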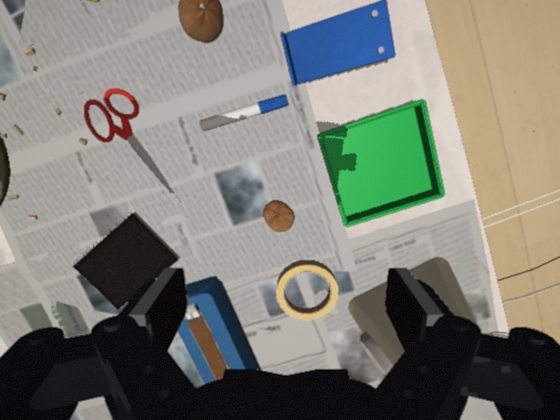

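Image w1 shows the big mushroom at (203,15), a small one at (278,216), the blue marker at (245,113), the blue rest at (340,42) and the green punnet at (382,163). Next I swing left for the rest.

```bash
python3 -m inch '[[0,0,1,-0.625],[0,0,1,-0.625],[0,0,1,-0.625],[0,0,1,-0.625],[0,0,1,-0.625],[0,0,1,-0.625],[0,0,1,-0.625],[0,0,0.5,-0.1],[0,0,0,0],[0,0,0,0]]' && python3 - <<'E'
from h import *
print(status.read_state()["clock"],status.read_state()["dq"].round(3))
c=Cam("wrist","pics/w2.png")
Z={"rest_red_seat":.012,"rest_blue_seat":.012}
find(c,zs=Z)
E
python3 -m inch '[[0,0,1,-0.3],[0,0,1,-0.3],[0,0,1,0],[0,0,1,0],[0,0,1,0],[0,0,1,0],[0,0,0.5,0],[0,0,0,0],[0,0,0,0]]' && python3 - <<'E'
from h import *
print(status.read_state()["clock"],status.read_state()["dq"].round(3))
c=Cam("wrist","pics/w3.png")
Z={"rest_red_seat":.012,"rest_blue_seat":.012}
find(c,zs=Z)
E
```

```text
clock: 4.15
tcp_pos: [0.5551, -0.0033, 0.3579]
eef_rot: [-1.571, 0.0, -0.001]
wrist_force: [0.0, -0.8, -1.4]
opening: 0.0856
4.15 [-0.032  0.002 -0.    -0.004 -0.    -0.006]
wrist mushroom_big 0.84 [236.3 154.8] [0.479  0.0063 0.    ]
wrist mushroom_small_a 0.75 [236.3 324.6] [ 0.4663 -0.2945  0.    ]
wrist mushroom_small_a 0.66 [230.6  50.7] [0.4766 0.1532 0.    ]
wrist mushroom_small_b 0.75 [236.3 324.6] [ 0.4663 -0.2945  0.    ]
wrist mushroom_small_b 0.66 [230.6  50.7] [0.4766 0.1532 0.    ]
wrist marker_blue 0.81 [235.7 236.7] [ 0.4725 -0.1272  0.    ]
wrist punnet_green 0.77 [330.1 313.3] [ 0.6328 -0.2713  0.    ]
wrist rest_red_seat 0.74 [302.5  80.5] [0.5783 0.1122 0.012 ]
clock: 5.4
tcp_pos: [0.5474, 0.1918, 0.3577]
eef_rot: [-1.571, 0.0, 0.052]
wrist_force: [-0.2, -0.9, 0.2]
opening: 0.0856
5.4 [-0.032 -0.012  0.01  -0.003  0.001 -0.009]
wrist mushroom_big 0.57 [241.3 269.6] [0.4815 0.005  0.    ]
wrist mushroom_small_a 0.75 [238.8 182.5] [0.4753 0.1545 0.    ]
wrist mushroom_small_b 0.75 [238.8 182.5] [0.4753 0.1545 0.    ]
wrist marker_red 0.88 [229.7 104.6] [0.4601 0.2705 0.    ]
wrist marker_blue 0.65 [236.5 339.2] [ 0.4748 -0.1344  0.    ]
wrist punnet_green 0.49 [291.9 321. ] [ 0.5727 -0.0908  0.    ]
wrist punnet_white 0.62 [342.1  94.2] [0.6238 0.2938 0.    ]
wrist rest_red_seat 0.75 [298.1 216.5] [0.5707 0.1075 0.012 ]
wrist rest_blue_seat 0.84 [290.  324.5] [ 0.5692 -0.0898  0.012 ]
```

View pics/w2.png

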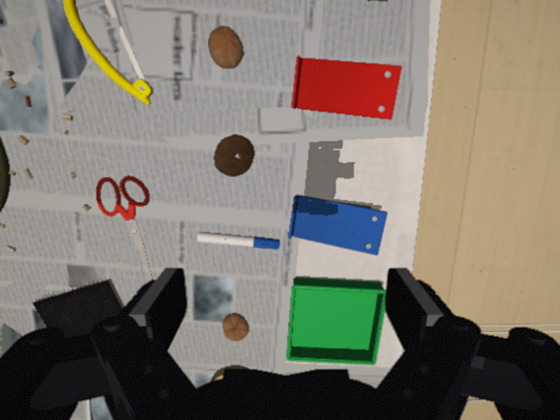

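View pics/w3.png

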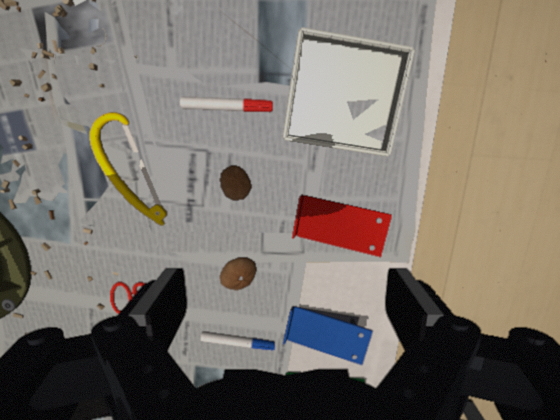

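Image w3 shows the white punnet at (348,92), the red marker at (228,104), and mushrooms at (235,182) and (238,273). I'm measuring the three mushrooms' sizes before choosing the big one.

```bash
python3 -m inch '[[0,0,-1,0.3],[0,0,-1,0.3],[0,0,-1,0],[0,0,-1,0],[0,0,-0.5,0],[0,0,0,0],[0,0,0,0]]' && python3 - <<'E'
from h import *
import pickle
w=Cam("wrist","pics/w4.png"); s=Cam("scene","pics/s4.png"); si=Cam("side","pics/si4.png")
out={}
for c in (w,s,si):
    ims=c.f.copy()
    for n in ["mushroom_big","mushroom_small_a"]:
        for d in finder.silhouettes(c.name,n):
            m=d["pixels"].astype(np.uint8)
            if m.sum()<20: continue
            ys,xs=np.nonzero(m); P=c.plane(np.stack([xs,ys],1),0.012)[:,:2]
            mu=P.mean(0); 
            hull=cv2.minAreaRect((P*1000).astype(np.float32))
            print(c.name,n,round(d["conf"],2),"px",xs.mean().round(),ys.mean().round(),int(m.sum()),"xy",mu.round(3),"rect mm",np.round(hull[1],0),round(hull[2]))
cv2.imwrite("pics/s4c.png",cv2.resize(s.f[160:260,230:360],None,fx=5,fy=5,interpolation=cv2.INTER_CUBIC))
cv2.imwrite("pics/w4c.png",cv2.resize(w.f[:,150:350],None,fx=1.4,fy=1.4))
E
```

```text
clock: 6.48
tcp_pos: [0.5497, 0.0561, 0.358]
eef_rot: [-1.571, -0.0, -0.003]
wrist_force: [-0.7, 0.2, -0.3]
opening: 0.0857
wrist mushroom_big 0.86 px 239.0 195.0 1198 xy [0.477 0.006] rect mm [64. 56.] 69
wrist mushroom_small_a 0.79 px 240.0 355.0 562 xy [ 0.466 -0.29 ] rect mm [45. 58.] 0
wrist mushroom_small_a 0.71 px 230.0 93.0 1044 xy [0.471 0.156] rect mm [54. 46.] 87
scene mushroom_big 0.66 px 290.0 202.0 101 xy [ 0.495 -0.016] rect mm [45. 87.] 7
side mushroom_big 0.68 px 298.0 249.0 349 xy [0.484 0.014] rect mm [95. 52.] 71
side mushroom_small_a 0.62 px 355.0 331.0 319 xy [ 0.462 -0.299] rect mm [41. 52.] 28
```

View pics/s4c.png

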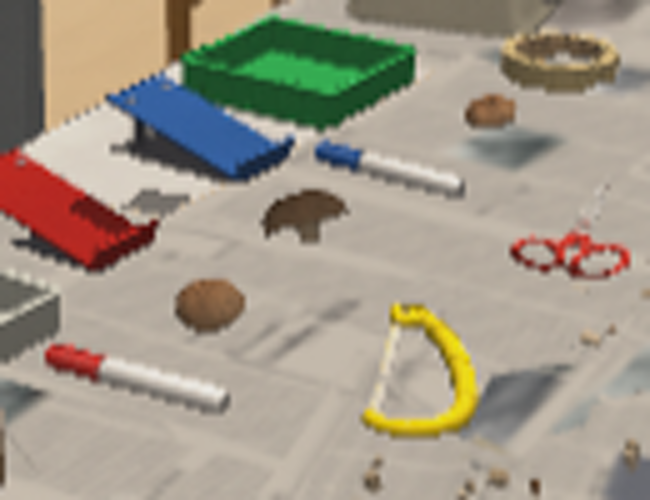

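View pics/w4.png

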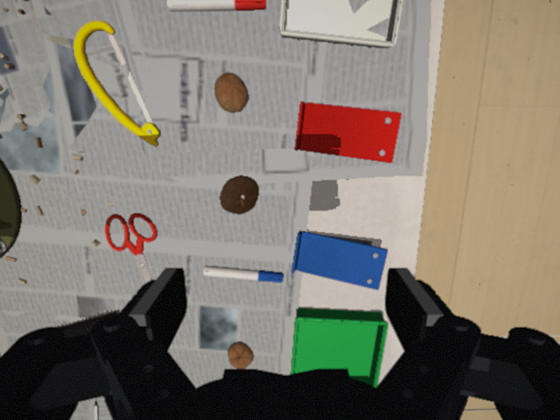

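View pics/si4.png

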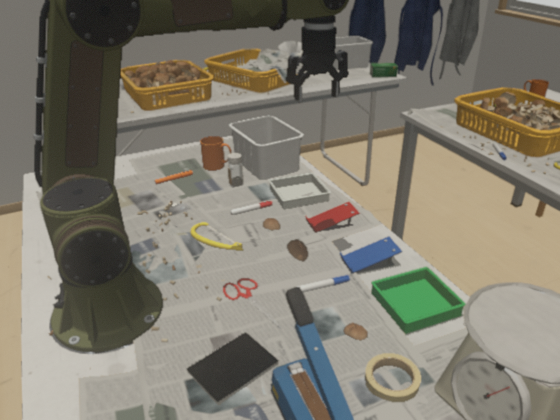

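The big mushroom is wrist (239,195): 64x56 mm at (0.479, 0.007), tall with a stem. The other two, (230,93) and (240,355), measure 54x46 and smaller. I'm moving over the big one.

```bash
python3 -m inch '[[-0.8,1,-0.6,1],[-0.8,1,-0.6,1],[-0.8,1,-0.4,1],[0,1,0,0],[0,1,0,0],[0,1,0,0],[0,1,0,0],[0,0.5,0,0],[0,0,0,0],[0,0,0,0]]' 0 25 && python3 - <<'E'
from h import *
w=Cam("wrist","pics/w5.png"); find(w,["mushroom_big"]);print(status.read_state()["tcp_pos"],status.read_state()["eef_rot"])
for d in finder.silhouettes("wrist","mushroom_big")[:1]:
    ys,xs=np.nonzero(d["pixels"]);
    for z in(.01,.02): P=w.plane(np.stack([xs,ys],1),z)[:,:2]*1000;print(P.mean(0),cv2.minAreaRect(P.astype(np.float32)),P.min(0),P.max(0))
E
```

```text
clock: 7.77
tcp_pos: [0.4754, 0.0158, 0.1342]
eef_rot: [-1.571, 0.001, -0.263]
wrist_force: [0.2, 0.7, 1.4]
opening: 0.0855
wrist mushroom_big 0.81 [293.4 203.5] [0.4792 0.0069 0.    ]
wrist mushroom_big 0.24 [411.  274.9] [ 0.5716 -0.0923  0.    ]
[0.47609526 0.01577595 0.13543601] [-1.57030876 -0.00208454 -0.26286962]
[477.10835121   5.76654187] ((476.8320617675781, 5.578136444091797), (63.22691345214844, 57.58622360229492), 74.97427368164062) [446.07673819 -26.31676193] [507.84240231  36.28263262]
[477.67310133   8.55376693] ((477.4063720703125, 8.37191390991211), (61.02811813354492, 55.58361053466797), 74.97427368164062) [447.72065034 -22.41380103] [507.33833849  38.00862356]
```

View pics/w5.png

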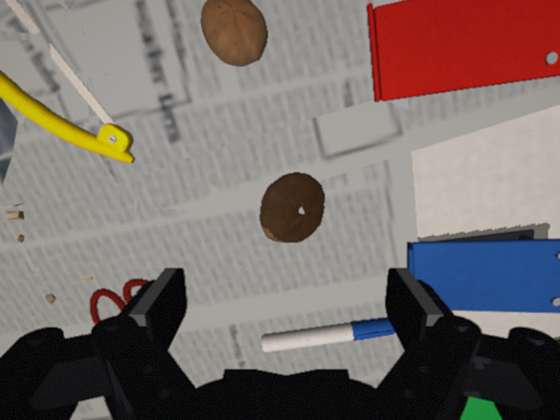

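The close view shows the big brown cap at (292,207), narrow axis matching yaw -0.26, with no look-alike nearby. Descending and gripping.

```bash
python3 -m inch '[[0.18,1,-0.23,0],[0,1,0,0],[0,1,0,0],[0,0.8,0,0],[0,0.4,0,0],[0,0.25,0,0],[0,0,0,0],[0,0,0,0]]' 0 25 && python3 -m inch '[[0,0,0,0],[0,0,0,0],[0,0,0,0],[0,0,0,0],[0,0,0,0],[0,0,0,0],[0,0,0,0],[0,0,0,0],[0,0,0,0]]' 255 25
```

```text
clock: 8.58
tcp_pos: [0.4795, 0.0077, 0.0014]
eef_rot: [-1.571, -0.001, -0.263]
wrist_force: [0.4, 0.3, -0.2]
opening: 0.0852
clock: 9.33
tcp_pos: [0.4793, 0.0077, 0.0015]
eef_rot: [-1.57, -0.001, -0.263]
wrist_force: [-3.5, 0.3, 10.2]
opening: 0.0485
```

```bash
python3 -m inch '[[0,0,0,0],[0,0,0,0],[0,0,0,0]]' && python3 -m inch '[[0,-0.5,0,0],[0,-0.5,0,0],[0,-0.5,0,0],[0,0,0,0]]' && python3 - <<'E'
from h import *
Cam("wrist","pics/w6.png");s=Cam("scene","pics/s6.png");si=Cam("side","pics/si6.png")
a=cv2.resize(s.f[130:250,220:360],None,fx=4,fy=4);b=cv2.resize(si.f[180:330,210:400],None,fx=4,fy=4)[:480,:]
cv2.imwrite("pics/s6c.png",a);cv2.imwrite("pics/si6c.png",b)
E
```

```text
clock: 9.58
tcp_pos: [0.4793, 0.0077, 0.0015]
eef_rot: [-1.57, -0.001, -0.263]
wrist_force: [-3.5, -0.3, 10.6]
opening: 0.0484
clock: 9.92
tcp_pos: [0.4802, 0.0076, 0.0482]
eef_rot: [-1.57, -0.004, -0.263]
wrist_force: [0.2, 0.2, 0.5]
opening: 0.0487
```

View pics/w6.png

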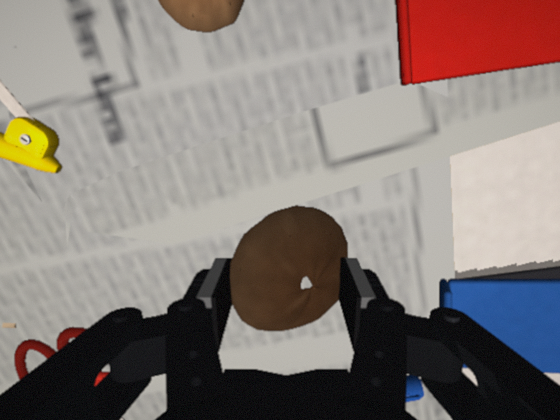

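View pics/s6c.png

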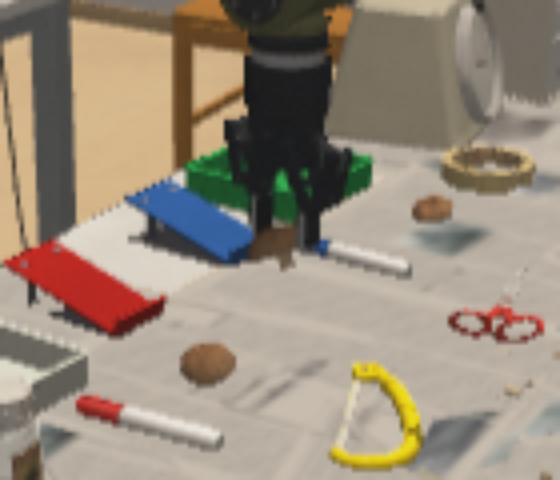

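View pics/si6c.png

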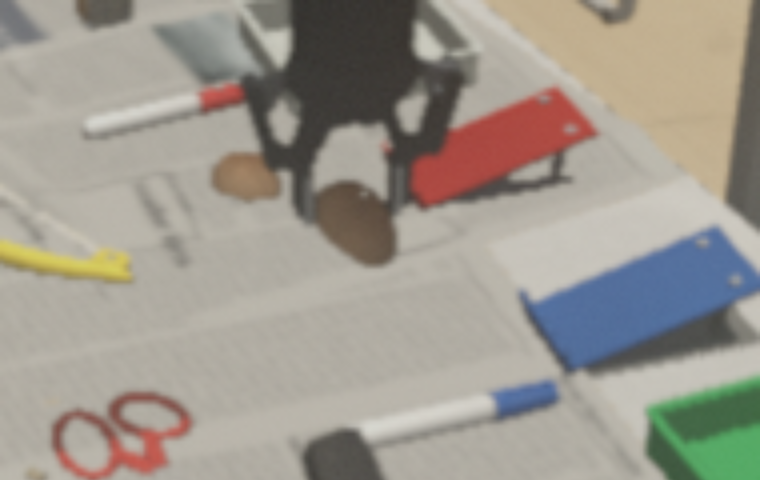

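```bash
python3 - <<'E'
from h import *
st=status.read_state();w=Cam("wrist");T=np.array(st["tcp_pos"]);Rm=R.from_euler('xyz',st["eef_rot"]).as_matrix()
for n in (0,10,20,30,40): print("tool y back",n,w.proj(T-Rm[:,1]*n/1000).round())
for z in (.03,.045,.06,.08):
  for d in finder.silhouettes("wrist","mushroom_big")[:1]:
    ys,xs=np.nonzero(d["pixels"]);P=w.plane(np.stack([xs,ys],1),z); Q=(P-T)@Rm*1000
    print(z,d["conf"],"tool x",Q[:,0].min().round(),Q[:,0].max().round(),"tool z",Q[:,2].min().round(),Q[:,2].max().round())
find(w,["mushroom_big"])
for c in("side","scene"):
    k=Cam(c); find(k,["mushroom_big"])
    for n in (0,20,40): print(c,n,k.proj(T-Rm[:,1]*n/1000).round())
cv2.imwrite("pics/si7.png",cv2.resize(Cam("side").f[200:260,270:330],None,fx=10,fy=10,interpolation=cv2.INTER_CUBIC))
cv2.imwrite("pics/s7.png",cv2.resize(Cam("scene").f[160:210,270:320],None,fx=10,fy=10,interpolation=cv2.INTER_CUBIC))
E
```

```text
tool y back 0 [[287. 256.]]
tool y back 10 [[288. 264.]]
tool y back 20 [[288. 274.]]
tool y back 30 [[288. 284.]]
tool y back 40 [[288. 296.]]
0.03 0.75 tool x -34.0 34.0 tool z -56.0 24.0
0.045 0.75 tool x -31.0 31.0 tool z -45.0 28.0
0.06 0.75 tool x -28.0 28.0 tool z -34.0 32.0
0.08 0.75 tool x -25.0 24.0 tool z -20.0 37.0
wrist mushroom_big 0.66 [292.8 255.6] [ 0.4772 -0.0123  0.    ]
side mushroom_big 0.61 [414.4 302.5] [ 0.6387 -0.2706  0.    ]
side mushroom_big 0.58 [298.7 241.7] [0.5099 0.0589 0.    ]
side 0 [[297. 240.]]
side 20 [[297. 234.]]
side 40 [[297. 227.]]
scene mushroom_big 0.32 [283.6 190.7] [ 0.5885 -0.1311  0.    ]
scene 0 [[291. 197.]]
scene 20 [[291. 192.]]
scene 40 [[292. 187.]]
```

View pics/si7.png

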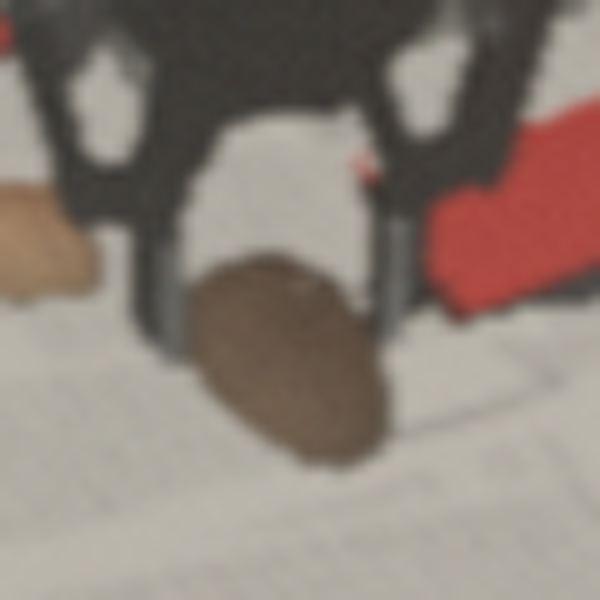

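View pics/s7.png

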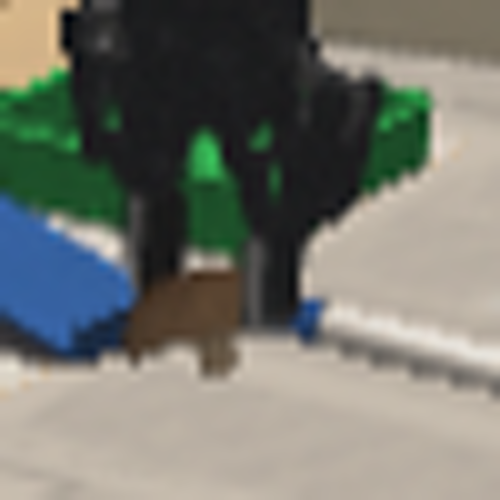

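The mushroom is held cap up between the pads, with its stem at side crop bottom right, and slightly tilted. Carrying it to the green punnet.

```bash
python3 -m inch '[[0,-1,0,-1],[0,-1,0,-1],[0,-1,0,-1],[0.3,-0.3,-1,0],[0.6,0,-1,0],[0.6,0,-1,0],[0.6,0,-1,0],[0.6,0,-1,0],[0.6,0,-1,0],[0.6,0,-1,0]]' && python3 -m inch '[[0.6,0,-1,0],[0.6,0,-0.7,0],[0.3,0,-0.3,0],[0,0,0,0],[0,0,0,0]]' && python3 - <<'E'
from h import *
st=status.read_state();print(st["tcp_pos"],st["eef_rot"],st["opening"])
w=Cam("wrist","pics/w8.png");find(w,["punnet_green","mushroom_big"]);
for d in finder.silhouettes("wrist","punnet_green")[:1]:
    ys,xs=np.nonzero(d["pixels"]);P=w.plane(np.stack([xs,ys],1),.036)[:,:2]*1000;print(cv2.minAreaRect(P.astype(np.float32)))
    print([w.proj(np.array([x,y,.036])).round()[0] for x,y in cv2.boxPoints(cv2.minAreaRect(P.astype(np.float32)))/1000])
E
```

```text
clock: 11.5
tcp_pos: [0.5961, -0.2041, 0.1443]
eef_rot: [-1.571, 0.0, -0.001]
wrist_force: [0.2, 0.1, -0.8]
opening: 0.0481
clock: 11.92
tcp_pos: [0.6402, -0.2626, 0.1436]
eef_rot: [-1.57, 0.001, -0.002]
wrist_force: [-0.1, -0.6, -1.0]
opening: 0.0484
[ 0.6402344  -0.26261841  0.1435896 ] [-1.57025492e+00  9.65684536e-04 -1.65825550e-03] 0.04839823104694859
wrist punnet_green 0.73 [281.6 203. ] [ 0.6356 -0.272   0.    ]
((636.8323974609375, -268.8969421386719), (139.80006408691406, 158.31143188476562), 86.50772857666016)
[array([189., 281.]), array([366., 290.]), array([389., 131.]), array([186., 118.])]
```

View pics/w8.png

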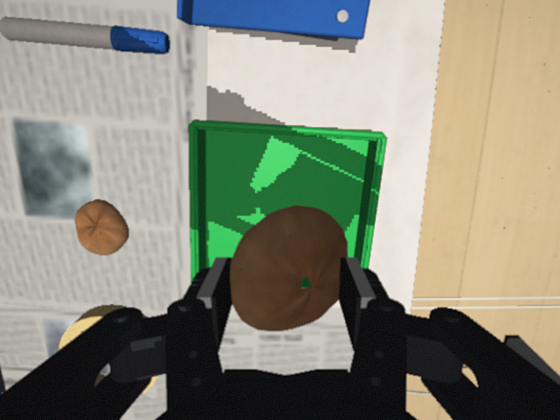

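```bash
python3 - <<'E'
from h import *
w=Cam("wrist"); P=w.plane([[190,121],[385,133],[191,270],[369,258]],.036);print(P.round(4)); d=P[1]-P[0];print(np.linalg.norm(d),np.arctan2(d[1],d[0]))
u=d/np.linalg.norm(d);n=np.array([u[1],-u[0],0]);print((P[0]+P[1])/2+n*.07)
w.plane
E
```

```text
[[ 0.565  -0.1958  0.036 ]
 [ 0.7177 -0.2049  0.036 ]
 [ 0.5558 -0.3232  0.036 ]
 [ 0.7124 -0.3117  0.036 ]]
0.15296562967120103 -0.059983958769651284
[ 0.63717002 -0.27023704  0.036     ]
```

```bash
python3 -m inch '[[-0.1,1,-0.25,0.7],[0,1,0,0],[0,1,0,0],[0,0.7,0,0],[0,0.3,0,0],[0,0.2,0,0],[0,0.1,0,0],[0,0,0,0],[0,0,0,0]]' && python3 -m inch '[[0,0.1,0,0],[0,0.1,0,0],[0,0,0,0],[0,0,0,0]]'
```

```text
clock: 12.92
tcp_pos: [0.6381, -0.2702, 0.017]
eef_rot: [-1.572, -0.002, -0.062]
wrist_force: [-0.3, -0.2, 0.0]
opening: 0.0483
clock: 13.25
tcp_pos: [0.6374, -0.27, 0.0094]
eef_rot: [-1.571, 0.0, -0.062]
wrist_force: [0.2, 1.1, -0.5]
opening: 0.0482
```

```bash
python3 -m inch '[[0,0.06,0,0],[0,0.05,0,0],[0,0,0,0],[0,0,0,0]]'
```

```text
clock: 13.58
tcp_pos: [0.6374, -0.27, 0.006]
eef_rot: [-1.571, 0.0, -0.062]
wrist_force: [-0.4, 0.0, 0.5]
opening: 0.0482
```

```bash
python3 -m inch '[[0,0.03,0,0],[0,0,0,0],[0,0,0,0]]'; python3 - <<'E'
from h import *
w=Cam("wrist","pics/w9.png")
E
```

```text
clock: 13.83
tcp_pos: [0.6375, -0.2702, 0.0057]
eef_rot: [-1.571, -0.0, -0.062]
wrist_force: [-2.1, 0.7, 5.1]
opening: 0.0484
```

View pics/w9.png

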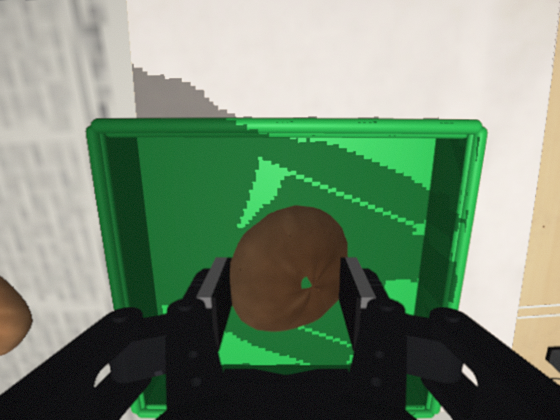

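Contact at 5 N with the cap well inside the walls. Releasing partway, then lifting.

```bash
python3 -m inch '[[0,0,0,0],[0,0,0,0],[0,0,0,0],[0,0,0,0],[0,0,0,0]]' 50 && python3 -m inch '[[0,-0.2,0,0],[0,-0.4,0,0],[0,-1,0,0],[0,-1,0,0],[0,-1,0,0],[0,-1,0,0],[0,0,0,0]]' && python3 - <<'E'
from h import *
w=Cam("wrist","pics/w10.png");find(w,["mushroom_big","mushroom_small_a"])
s=Cam("side","pics/si10.png");cv2.imwrite("pics/si10.png",cv2.resize(s.f[230:360,330:480],None,fx=5,fy=5)[:600]);find(s,["mushroom_small_a"])
E
```

```text
clock: 14.3
tcp_pos: [0.6374, -0.27, 0.0051]
eef_rot: [-1.571, 0.0, -0.062]
wrist_force: [-0.5, -0.5, 0.6]
opening: 0.0688
clock: 14.88
tcp_pos: [0.6395, -0.271, 0.152]
eef_rot: [-1.575, -0.01, -0.062]
wrist_force: [-0.2, 0.1, 1.3]
opening: 0.0688
wrist mushroom_big 0.7 [281.  190.8] [ 0.6359 -0.2711  0.    ]
wrist mushroom_small_a 0.88 [109.1 223.2] [ 0.4652 -0.2927  0.    ]
side mushroom_small_a 0.86 [354.  335.7] [ 0.4597 -0.2989  0.    ]
side mushroom_small_a 0.56 [271.6 227.8] [0.4717 0.153  0.    ]
```

View pics/w10.png

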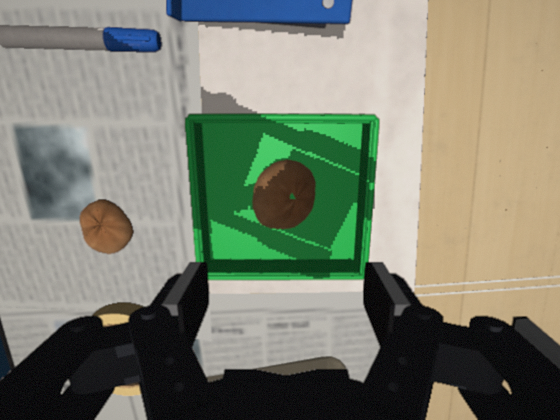

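View pics/si10.png

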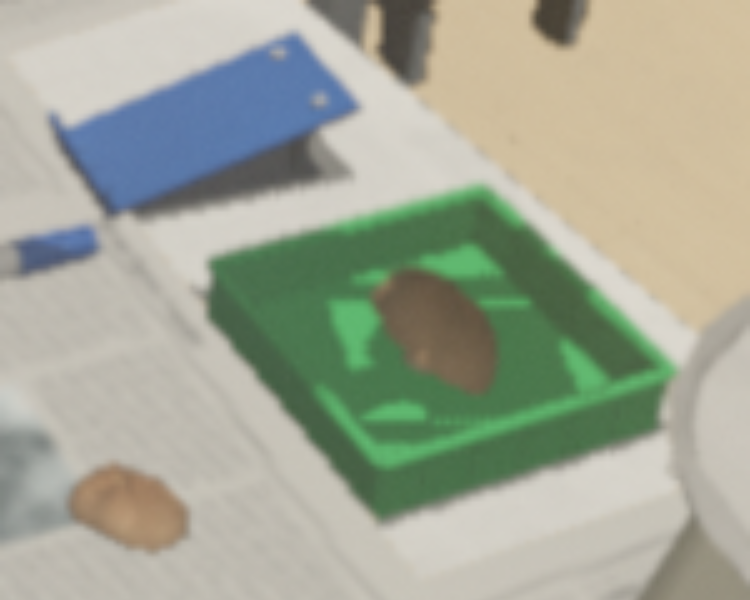

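The big cap lies dome up in the middle of the green punnet, at wrist (285,193). Next is the small mushroom at wrist (105,226).

```bash
python3 -m inch '[[-0.97,0,-0.2,0],[-0.97,0,-0.2,0],[-0.97,0,-0.2,0],[-0.97,0,-0.2,0],[-0.97,0.2,-0.2,0],[-0.92,0.5,-0.1,0],[0,0.5,0,0],[0,0,0,0],[0,0,0,0]]' 0 && python3 - <<'E'
from h import *
print(status.read_state()["tcp_pos"],status.read_state()["eef_rot"])
w=Cam("wrist","pics/w11.png"); find(w,["mushroom_small_a"])
for d in finder.silhouettes("wrist","mushroom_small_a")[:1]:
    ys,xs=np.nonzero(d["pixels"]);
    for z in(.01,): P=w.plane(np.stack([xs,ys],1),z)[:,:2]*1000;print(P.mean(0),cv2.minAreaRect(P.astype(np.float32)),P.min(0),P.max(0))
E
```

```text
clock: 15.88
tcp_pos: [0.4625, -0.292, 0.1067]
eef_rot: [-1.57, 0.001, -0.063]
wrist_force: [0.2, 0.2, 0.6]
opening: 0.0856
[ 0.46245914 -0.29202094  0.10672574] [-1.56975073e+00  1.46658350e-03 -6.25315075e-02]
wrist mushroom_small_a 0.64 [290.4 202.4] [ 0.4655 -0.2912  0.    ]
[ 464.82229242 -292.64831148] ((465.3815612792969, -293.15167236328125), (44.460060119628906, 54.618614196777344), 14.69404411315918) [ 442.09194747 -320.63863732] [ 488.11085131 -265.7002431 ]
```

View pics/w11.png

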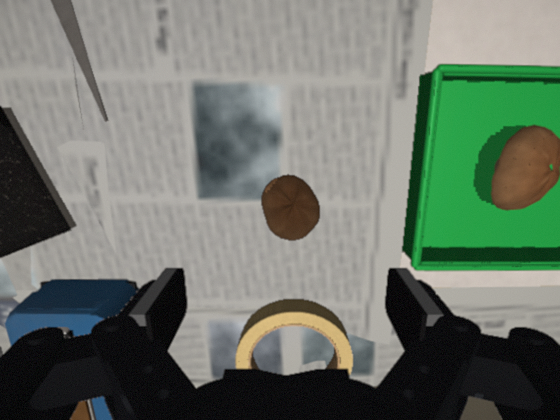

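```bash
python3 -m inch '[[0.09,0.5,0,-1],[0,0.7,0,-1],[0,0.8,0,-1],[0,0.8,0,-0.4],[0,0.5,0,0],[0,0.22,0,0],[0,0,0,0],[0,0,0,0]]' 0 25 && python3 -m inch '[[0,0,0,0],[0,0,0,0],[0,0,0,0],[0,0,0,0],[0,0,0,0],[0,0,0,0],[0,0,0,0],[0,0,0,0],[0,0,0,0],[0,0,0,0]]' 255 25 && python3 -m inch '[[0,-0.5,0,0],[0,-0.5,0,0],[0,-1,0,0],[0,-1,0,0],[0,0,0,0]]' && python3 - <<'E'
from h import *
w=Cam("wrist","pics/w12.png")
E
```

```text
clock: 16.7
tcp_pos: [0.4659, -0.2925, 0.0025]
eef_rot: [-1.571, -0.001, 0.235]
wrist_force: [0.6, -0.1, 0.1]
opening: 0.0854
clock: 17.53
tcp_pos: [0.4656, -0.2925, 0.002]
eef_rot: [-1.571, -0.001, 0.234]
wrist_force: [0.7, 0.4, 4.1]
opening: -0.0002
clock: 17.95
tcp_pos: [0.4671, -0.2936, 0.0969]
eef_rot: [-1.576, -0.005, 0.235]
wrist_force: [0.5, -0.2, 0.9]
opening: -0.0001
```

View pics/w12.png

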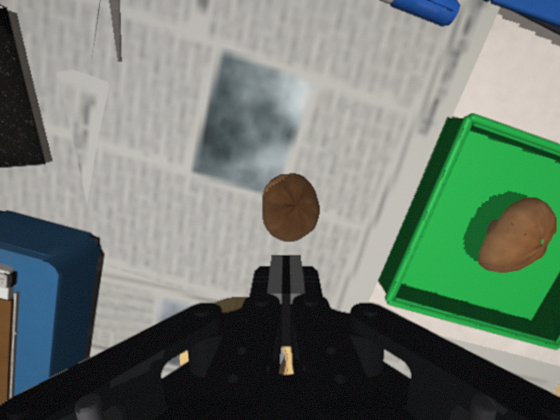

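```bash
python3 -m inch '[[0,0,0,0],[0,0,0,0]]' 0; python3 - <<'E'
from h import *
st=status.read_state();print(st["tcp_pos"],st["eef_rot"])
w=Cam("wrist"); find(w,["mushroom_small_a","mushroom_big"])
s=Cam("side");find(s,["mushroom_small_a"]);k=Cam("scene");find(k,["mushroom_small_a"])
for c,n in ((w,"wrist"),(s,"side"),(k,"scene")):
  for d in finder.silhouettes(n,"mushroom_small_a")[:3]:
    ys,xs=np.nonzero(d["pixels"]);P=c.plane(np.stack([xs,ys],1),.012)[:,:2]*1000;print(n,d["conf"],"px",xs.mean(),ys.mean(),P.mean(0),cv2.minAreaRect(P.astype(np.float32)))
cv2.imwrite("pics/si12.png",cv2.resize(s.f[290:380,310:400],None,fx=6,fy=6,interpolation=cv2.INTER_CUBIC))
cv2.imwrite("pics/s12.png",cv2.resize(k.f[160:210,300:360],None,fx=8,fy=8,interpolation=cv2.INTER_CUBIC))
E
```

```text
clock: 18.17
tcp_pos: [0.4648, -0.292, 0.0905]
eef_rot: [-1.569, 0.001, 0.234]
wrist_force: [-0.0, 0.1, 0.6]
opening: 0.0234
[ 0.46478109 -0.29197898  0.09049706] [-1.56932092e+00  1.23607678e-03  2.34399749e-01]
wrist mushroom_small_a 0.91 [292.4 210.2] [ 0.4695 -0.2917  0.    ]
wrist mushroom_big 0.68 [505.4 236.5] [ 0.6421 -0.273   0.    ]
side mushroom_small_a 0.59 [269.2 228.1] [0.465  0.1545 0.    ]
side mushroom_small_a 0.56 [353.9 335.8] [ 0.4595 -0.299   0.    ]
scene mushroom_small_a 0.68 [272.6 221.4] [0.4801 0.1383 0.    ]
scene mushroom_small_a 0.51 [322.  183.7] [ 0.4893 -0.2837  0.    ]
wrist 0.92 px 292.7964547677262 212.80103911980441 [ 469.31373316 -290.43834721] ((470.442626953125, -290.9631652832031), (43.38157272338867, 54.537845611572266), 12.473108291625977)
side 0.85 px 356.7444089456869 329.8083067092652 [ 466.8719559  -296.49744305] ((467.5913391113281, -296.71075439453125), (41.753726959228516, 51.27675247192383), 26.795202255249023)
side 0.72 px 271.51776649746193 223.5279187817259 [473.24182162 156.46873494] ((473.3136291503906, 157.20111083984375), (68.06035614013672, 48.19687271118164), 65.24835205078125)
side 0.28 px 251.176 207.72 [454.25412907 261.96778253] ((456.4477233886719, 262.5733642578125), (134.1346435546875, 34.67099380493164), 0.11697401106357574)
scene 0.66 px 271.4343434343434 220.6161616161616 [473.91516224 156.59201067] ((474.4418029785156, 155.24147033691406), (37.554012298583984, 71.07368469238281), 30.94204330444336)
scene 0.64 px 326.82456140350877 182.01754385964912 [ 467.6427678  -283.16127001] ((469.17974853515625, -283.2804870605469), (37.25354766845703, 75.02261352539062), 23.829378128051758)
```

View pics/si12.png

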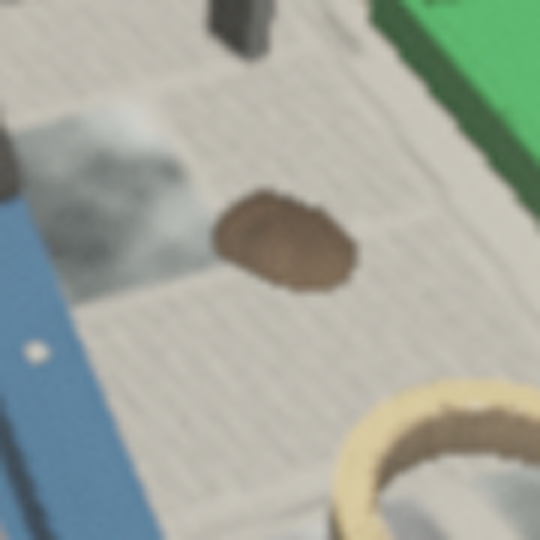

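View pics/s12.png

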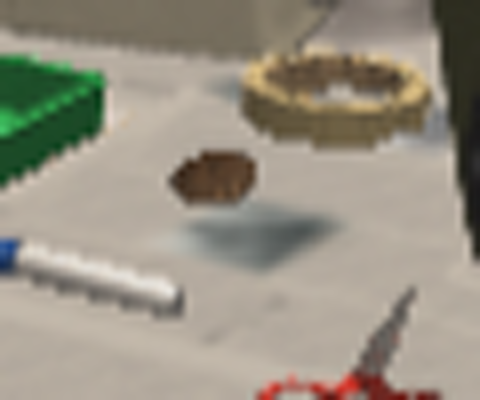

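```bash
python3 - <<'E'
from h import *
st=status.read_state();w=Cam("wrist","pics/w13.png");T=np.array(st["tcp_pos"]);Rm=R.from_euler('xyz',st["eef_rot"]).as_matrix()
print(st["opening"])
for x in (5,28,46):
  for z in (0,11):
    print(x,z,[(b,w.proj(T+Rm@np.array([x,-b,z])/1000)[0].round().tolist()) for b in (0,5,10,15,20)])
E
```

```text
0.08559109659666696
5 0 [(0, [296.0, 257.0]), (5, [296.0, 261.0]), (10, [297.0, 265.0]), (15, [297.0, 269.0]), (20, [297.0, 274.0])]
5 11 [(0, [296.0, 237.0]), (5, [297.0, 240.0]), (10, [297.0, 244.0]), (15, [297.0, 248.0]), (20, [298.0, 252.0])]
28 0 [(0, [340.0, 257.0]), (5, [342.0, 261.0]), (10, [343.0, 265.0]), (15, [345.0, 269.0]), (20, [347.0, 274.0])]
28 11 [(0, [341.0, 237.0]), (5, [343.0, 240.0]), (10, [344.0, 244.0]), (15, [346.0, 248.0]), (20, [348.0, 252.0])]
46 0 [(0, [374.0, 257.0]), (5, [377.0, 261.0]), (10, [379.0, 265.0]), (15, [382.0, 269.0]), (20, [385.0, 274.0])]
46 11 [(0, [376.0, 237.0]), (5, [378.0, 240.0]), (10, [381.0, 244.0]), (15, [384.0, 248.0]), (20, [387.0, 252.0])]
```

View pics/w13.png

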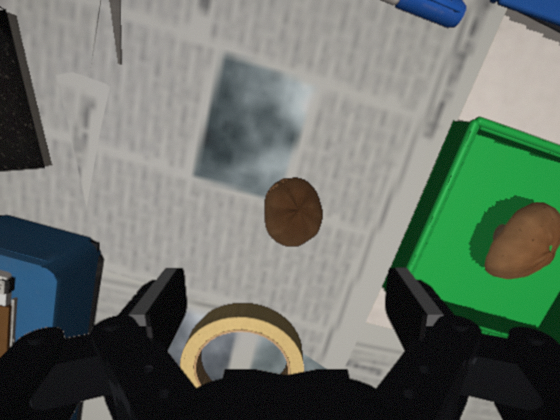

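The fingers closed at z 0.002 without catching the 23 mm cap, which has hardly moved (it is at wrist (292,212)). The pictures place the real fingertips well behind the stated TCP, so I went in too high. I'll lower in small steps, watching the force.

```bash
python3 -m inch '[[0.16,1,0,0],[0,1,0,0],[0,0.6,0,0],[0,0.4,0,0],[0,0.2,0,0],[0,0,0,0],[0,0,0,0]]' 0 25; python3 -m inch '[[0,0.1,0,0],[0,0,0,0]]';python3 -m inch '[[0,0.1,0,0],[0,0,0,0]]'
```

```text
clock: 19.3
tcp_pos: [0.4704, -0.2916, -0.0035]
eef_rot: [-1.572, -0.001, 0.234]
wrist_force: [-0.2, -0.0, -0.6]
opening: 0.0852
clock: 19.47
tcp_pos: [0.4703, -0.2915, -0.0067]
eef_rot: [-1.572, -0.001, 0.234]
wrist_force: [0.1, 0.5, 0.4]
opening: 0.0855
clock: 19.63
tcp_pos: [0.47, -0.2912, -0.0104]
eef_rot: [-1.571, -0.0, 0.234]
wrist_force: [1.0, 0.0, -0.5]
opening: 0.0854
```

```bash
python3 - <<'E'
from h import *
s=Cam("side");k=Cam("scene")
cv2.imwrite("pics/si14.png",cv2.resize(s.f[260:360,300:410],None,fx=6,fy=6,interpolation=cv2.INTER_CUBIC)[:600])
cv2.imwrite("pics/s14.png",cv2.resize(k.f[130:210,290:370],None,fx=7,fy=7,interpolation=cv2.INTER_CUBIC))
st=status.read_state();T=np.array(st["tcp_pos"]);Rm=R.from_euler('xyz',st["eef_rot"]).as_matrix()
for c,o,f in((s,(300,260),6),(k,(290,130),7)):
  for x in(-43,43): print(c.name,x,[((c.proj(T+Rm@np.array([x,-b,0])/1000)[0]-o)*f).round().tolist() for b in(0,10,20,30)])
E
```

```text
side -43 [[247.0, 509.0], [249.0, 488.0], [251.0, 468.0], [253.0, 447.0]]
side 43 [[419.0, 397.0], [421.0, 377.0], [424.0, 356.0], [427.0, 336.0]]
scene -43 [[329.0, 402.0], [330.0, 386.0], [331.0, 370.0], [332.0, 355.0]]
scene 43 [[188.0, 386.0], [188.0, 371.0], [189.0, 355.0], [190.0, 339.0]]
```

View pics/si14.png

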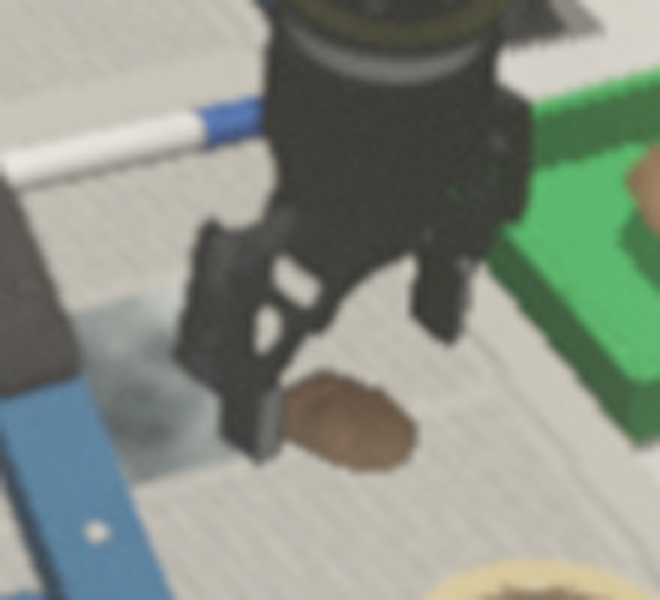

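View pics/s14.png

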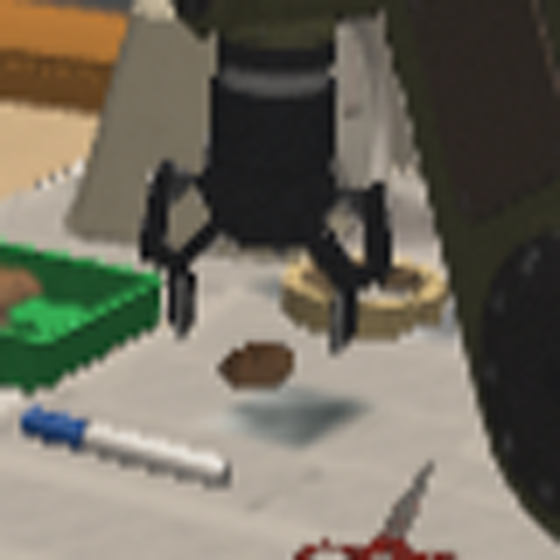

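The side and scene views put the open tips about 28 mm behind the TCP, so they're about 18 mm above the table now. I'll narrow the gap to just over the cap, then lower to touch and calibrate.

```bash
python3 -m inch '[[0,0,0,0],[0,0,0,0],[0,0,0,0],[0,0,0,0],[0,0,0,0]]' 85; python3 -m inch '[[0,0.1,0,0],[0,0,0,0]]';python3 -m inch '[[0,0.06,0,0],[0,0,0,0]]';python3 -m inch '[[0,0.06,0,0],[0,0,0,0]]'
```

```text
clock: 20.15
tcp_pos: [0.47, -0.2913, -0.0103]
eef_rot: [-1.571, -0.0, 0.234]
wrist_force: [0.4, 0.5, -0.0]
opening: 0.0569
clock: 20.32
tcp_pos: [0.4698, -0.2911, -0.0139]
eef_rot: [-1.57, 0.0, 0.234]
wrist_force: [-0.4, 0.2, -1.1]
opening: 0.0568
clock: 20.48
tcp_pos: [0.4698, -0.2911, -0.0155]
eef_rot: [-1.57, 0.0, 0.234]
wrist_force: [0.1, -0.9, -0.6]
opening: 0.0569
clock: 20.65
tcp_pos: [0.4698, -0.2912, -0.0173]
eef_rot: [-1.57, 0.0, 0.234]
wrist_force: [-0.0, 0.1, -0.9]
opening: 0.0569
```

```bash
for i in 1 2 3; do :; done; python3 -m inch '[[0,0.05,0,0],[0,0,0,0]]' | tail -4;python3 -m inch '[[0,0.05,0,0],[0,0,0,0]]'|tail -4; python3 - <<'E'
from h import *
s=Cam("side")
cv2.imwrite("pics/si15.png",cv2.resize(s.f[260:360,300:410],None,fx=6,fy=6,interpolation=cv2.INTER_CUBIC)[:600])
print(status.read_state()["tcp_pos"])
E
```

```text
tcp_pos: [0.4699, -0.2912, -0.0187]
eef_rot: [-1.571, 0.0, 0.234]
wrist_force: [-0.2, -0.0, -1.3]
opening: 0.0571
tcp_pos: [0.4699, -0.2912, -0.0202]
eef_rot: [-1.571, 0.0, 0.234]
wrist_force: [-0.5, 0.8, 0.3]
opening: 0.0571
[ 0.46993418 -0.29118988 -0.02006528]
```

View pics/si15.png

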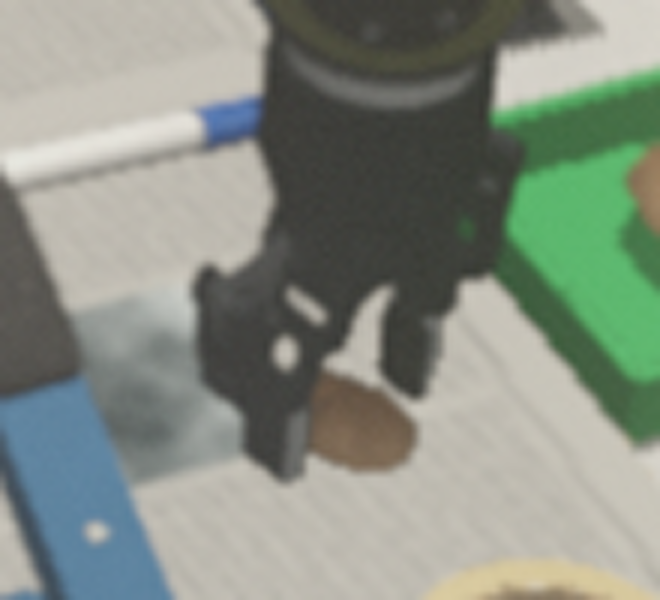

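The tips now straddle the cap low down, with the left tip at side crop (290,478). Gripping here.

```bash
python3 -m inch '[[0,0,0,0],[0,0,0,0],[0,0,0,0],[0,0,0,0]]' 255 25; python3 -m inch '[[0,0,0,0],[0,0,0,0],[0,0,0,0]]'
```

```text
clock: 21.37
tcp_pos: [0.4699, -0.2913, -0.0197]
eef_rot: [-1.571, 0.0, 0.234]
wrist_force: [-2.9, 0.4, 5.6]
opening: 0.043
clock: 21.62
tcp_pos: [0.47, -0.2913, -0.0196]
eef_rot: [-1.571, -0.0, 0.234]
wrist_force: [-2.9, 1.8, 5.5]
opening: 0.0433
```

```bash
python3 -m inch '[[0,-0.4,0,0],[0,-0.6,0,0],[0,-1,0,1],[0,-1,0,1],[0,-1,0,0.7],[0,-1,0,0],[0.1,-0.3,0.5,0],[0.2,0,1,0],[0.2,0,1,0],[0.2,0,1,0]]' && python3 -m inch '[[0.2,0,1,0],[0.2,0,1,0],[0.2,0,1,0],[0.2,0,1,0],[0.2,0,1,0],[0.2,0,1,0],[0.2,0,1,0],[0,0,0.5,0],[0,0,0,0],[0,0,0,0]]' && python3 - <<'E'
from h import *
st=status.read_state();print(st["tcp_pos"],st["eef_rot"])
w=Cam("wrist","pics/w16.png");find(w,["punnet_white","mushroom_small_a"])
k=Cam("scene","pics/s16.png")
s=Cam("side","pics/si16.png")
E
```

```text
clock: 22.45
tcp_pos: [0.4911, -0.1852, 0.1401]
eef_rot: [-1.571, -0.001, -0.002]
wrist_force: [0.6, -0.8, 0.2]
opening: 0.0429
clock: 23.28
tcp_pos: [0.5333, 0.0391, 0.1396]
eef_rot: [-1.571, -0.0, 0.0]
wrist_force: [0.0, -0.4, -0.6]
opening: 0.0432
[0.53331043 0.03913324 0.13957907] [-1.57083653e+00 -4.42173883e-04  3.28365053e-04]
wrist mushroom_small_a 0.83 [211.9  58.1] [0.4716 0.1549 0.    ]
wrist mushroom_small_a 0.8 [286.8 278.6] [ 0.5339 -0.0467  0.    ]
```

View pics/w16.png

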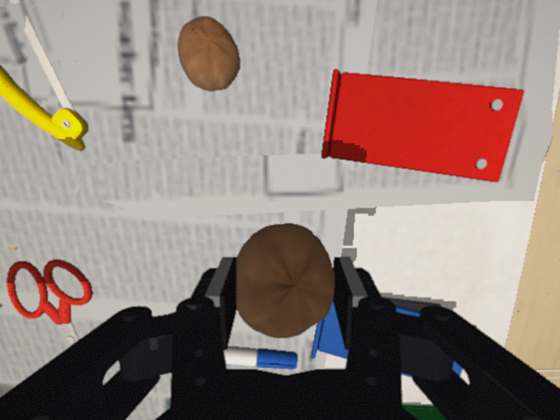

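View pics/s16.png

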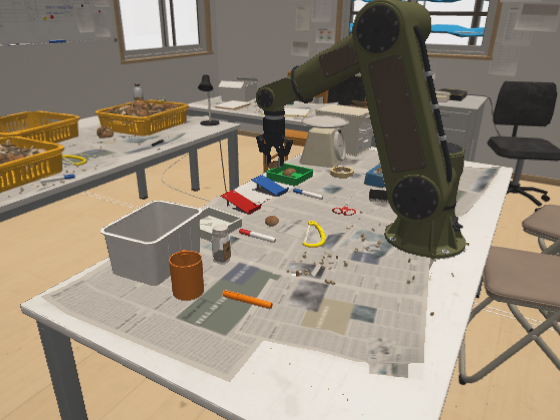

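View pics/si16.png

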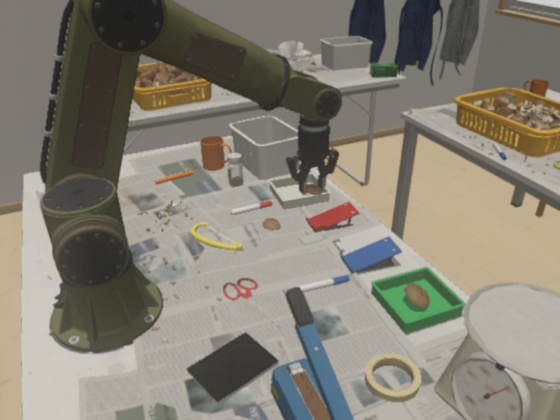

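The small mushroom is held squarely, at wrist (287,280). Before going over to the white punnet I'm measuring where the grey bin and jar stand.

```bash
python3 - <<'E'
from h import *
s=Cam("side");k=Cam("scene")
print("side bin base z0",s.plane([[266,176],[299,163]],0).round(3), "side rim z.12", s.plane([[230,127],[263,147],[301,131],[270,117]],.12).round(3))
print("scene bin base",k.plane([[112,274],[155,279]],0).round(3),"rim .12",k.plane([[104,239],[151,250],[201,214],[152,203]],.12).round(3))
print("tri rim near corners", tri([(s,np.array([263,147])),(k,np.array([201,214]))]),tri([(s,np.array([301,131])),(k,np.array([152,203]))]),tri([(s,np.array([230,127])),(k,np.array([151,250]))]))
print("jar side",s.plane([[236,186]],0),"scene",k.plane([[221,260]],0))
print("mug", s.plane([[213,168]],0),k.plane([[188,296]],0))
cv2.imwrite("pics/si17.png",cv2.resize(s.f[100:220,200:350],None,fx=5,fy=5,interpolation=cv2.INTER_CUBIC))
cv2.imwrite("pics/s17.png",cv2.resize(k.f[180:310,90:260],None,fx=4.5,fy=4.5,interpolation=cv2.INTER_CUBIC))
E
```

```text
side bin base z0 [[0.585 0.455 0.   ]
 [0.732 0.499 0.   ]] side rim z.12 [[0.53  0.644 0.12 ]
 [0.566 0.43  0.12 ]
 [0.739 0.5   0.12 ]
 [0.698 0.675 0.12 ]]
scene bin base [[0.687 0.651 0.   ]
 [0.568 0.609 0.   ]] rim .12 [[0.671 0.668 0.12 ]
 [0.526 0.649 0.12 ]
 [0.556 0.419 0.12 ]
 [0.736 0.432 0.12 ]]
tri rim near corners (array([0.55928825, 0.41821258, 0.12243537]), [np.float64(1.2), np.float64(1.3)]) (array([0.71374539, 0.45513389, 0.13673013]), [np.float64(1.1), np.float64(1.2)]) (array([0.53027399, 0.64592988, 0.11832561]), [np.float64(0.3), np.float64(0.5)])
jar side [[0.46795934 0.43181924 0.        ]] scene [[0.47602521 0.4384083  0.        ]]
mug [[0.44146348 0.5936968  0.        ]] [[0.44044052 0.62464708 0.        ]]
```

View pics/si17.png

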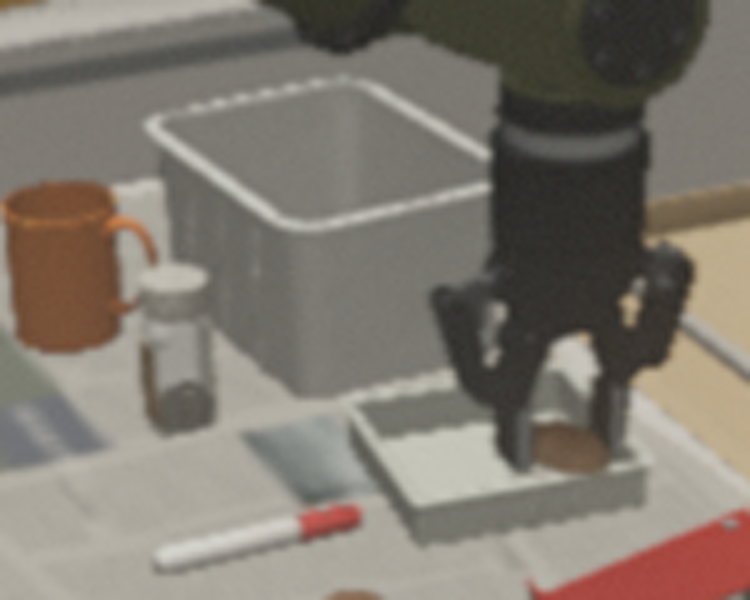

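View pics/s17.png

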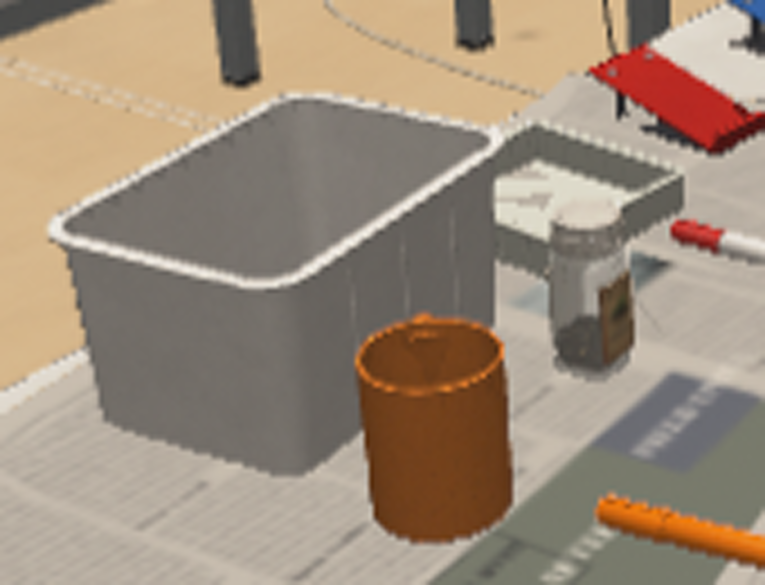

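Bin rim at y≈0.42 and 0.125 m high, jar at (0.47,0.435). To keep the wrist camera off the bin, I'll turn the tool 90° and set the two small caps next to each other along the punnet's x.

```bash
python3 -m inch '[[0.4,-0.3,1,0],[0.4,-0.3,1,0],[0.4,-0.3,1,0],[0.4,0,1,0],[0.4,0,1,0],[0.2,0,0.4,-1],[0,0,0,-1],[0,0,0,-1],[0,0,0,-1],[0,0,0,-1]]' && python3 -m inch '[[0,0,0,-1],[0,0,0,-1],[0,0,0,-1],[0,0,0,-1],[0,0,0,-1],[0,0,0,-1],[0,0,0,-1],[0,0,0,-1],[0,0,0,-1],[0,0,0,-1]]' && python3 -m inch '[[0,0,0,-1],[0,0,0,-1],[0,0,0,-1],[0,0,0,0],[0,0,0,0]]' && python3 - <<'E'
from h import *
st=status.read_state();print(st["tcp_pos"],st["eef_rot"],st["qpos"])
w=Cam("wrist","pics/w18.png");find(w,["punnet_white","mushroom_small_a"])
E
```

```text
clock: 24.47
tcp_pos: [0.5996, 0.2003, 0.1659]
eef_rot: [-1.571, 0.0, 0.439]
wrist_force: [0.3, -0.2, 0.3]
opening: 0.0428
clock: 25.3
tcp_pos: [0.5996, 0.2002, 0.166]
eef_rot: [-1.571, 0.0, 1.312]
wrist_force: [-1.3, 0.1, 0.6]
opening: 0.0426
clock: 25.72
tcp_pos: [0.5996, 0.2003, 0.166]
eef_rot: [-1.571, 0.0, 1.567]
wrist_force: [0.6, -0.0, 0.4]
opening: 0.0428
[0.59960952 0.20032092 0.1660019 ] [-1.57065825e+00  4.57407316e-05  1.56656755e+00] [ 2.64503912e-01  5.19472567e-01  1.32003374e+00 -7.71491832e-06
  1.30223161e+00 -1.30206158e+00]
wrist punnet_white 0.74 [373.7 208.4] [0.6212 0.2902 0.    ]
wrist mushroom_small_a 0.96 [285.6 276.6] [0.697  0.2008 0.    ]
wrist mushroom_small_a 0.83 [237.   45.4] [0.4696 0.1583 0.    ]
```

View pics/w18.png

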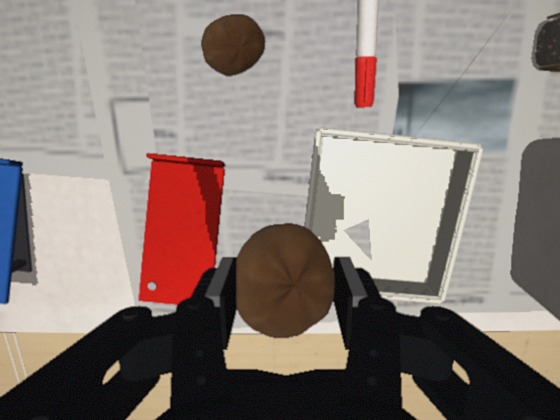

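```bash
python3 - <<'E'
from h import *
w=Cam("wrist"); P=w.plane([[318,130],[482,149],[444,303]],.036);print(P.round(4)); a=P[1]-P[0];b=P[2]-P[1]
print(np.linalg.norm(a),np.linalg.norm(b),np.arctan2(-a[0],a[1]),np.arctan2(b[1],b[0]),(P[0]+P[2])/2)
E
```

```text
[[0.5419 0.2289 0.036 ]
 [0.5577 0.3713 0.036 ]
 [0.7083 0.3576 0.036 ]]
0.143267061648742 0.15116365330646708 -0.110640704075411 -0.09068392895989913 [0.62507381 0.29322955 0.036     ]
```

```bash
python3 -m inch '[[1,0,-0.63,0],[1,0,-0.63,0],[1,0,-0.62,0],[0,0,0,1],[0,1,0,0.1],[0,1,0,0],[0,1,0,0],[0,1,0,0],[0,0.4,0,0],[0,0,0,0]]' && python3 -m inch '[[0,0,0,0]]' && python3 - <<'E'
from h import *
w=Cam("wrist","pics/w19.png")
E
```

```text
clock: 26.75
tcp_pos: [0.6546, 0.29, 0.0306]
eef_rot: [-1.566, 0.002, 1.473]
wrist_force: [0.5, 1.0, -0.1]
opening: 0.0427
clock: 26.83
tcp_pos: [0.6564, 0.2906, 0.0349]
eef_rot: [-1.571, -0.0, 1.473]
wrist_force: [0.3, -0.4, 1.0]
opening: 0.0427
```

View pics/w19.png

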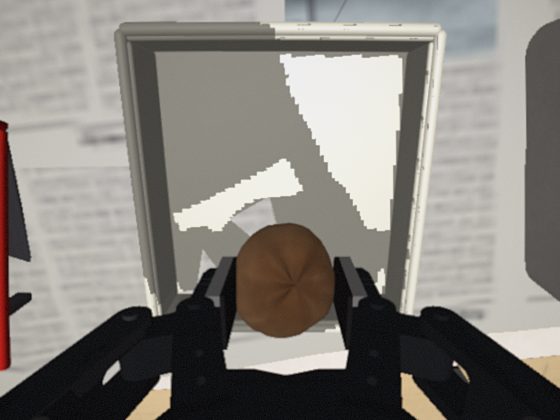

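```bash
python3 -m inch '[[0,0.6,0,0],[0,0.5,0,0],[0,0.3,0,0],[0,0.13,0,0],[0,0,0,0],[0,0,0,0]]' && python3 -m inch '[[0,0.06,0,0],[0,0.05,0,0],[0,0,0,0],[0,0,0,0]]'
```

```text
clock: 27.38
tcp_pos: [0.6564, 0.2906, -0.0113]
eef_rot: [-1.571, -0.0, 1.474]
wrist_force: [0.1, 0.6, -0.0]
opening: 0.0428
clock: 27.72
tcp_pos: [0.6561, 0.2906, -0.0149]
eef_rot: [-1.571, -0.0, 1.474]
wrist_force: [0.2, 0.7, -0.2]
opening: 0.0431
```

```bash
python3 -m inch '[[0,0.04,0,0],[0,0,0,0],[0,0,0,0]]'
```

```text
clock: 27.97
tcp_pos: [0.6564, 0.2906, -0.0156]
eef_rot: [-1.572, -0.0, 1.474]
wrist_force: [-2.0, -0.2, 5.4]
opening: 0.043
```

Contact with the punnet floor. Opening to about 66 mm, then lifting.

```bash
python3 -m inch '[[0,0,0,0],[0,0,0,0],[0,0,0,0],[0,0,0,0],[0,0,0,0]]' 65 && python3 -m inch '[[0,-0.2,0,0],[0,-0.5,0,0],[0,-1,0,0],[0,-1,0,0],[0,-1,0,0],[0,-1,0,0],[0,-0.3,0,0],[0,0,0,0]]' && python3 - <<'E'
from h import *
w=Cam("wrist","pics/w20.png");find(w,["mushroom_small_a"]);print(status.read_state()["tcp_pos"])
E
```

```text
clock: 28.38
tcp_pos: [0.656, 0.2905, -0.0165]
eef_rot: [-1.571, 0.0, 1.474]
wrist_force: [0.4, 0.4, 0.3]
opening: 0.0635
clock: 29.05
tcp_pos: [0.6573, 0.2911, 0.1387]
eef_rot: [-1.577, -0.003, 1.474]
wrist_force: [-0.7, -0.6, 0.6]
opening: 0.0635
wrist mushroom_small_a 0.58 [282.6 195.7] [0.6593 0.2893 0.    ]
wrist mushroom_small_a 0.51 [ 59.1 118.5] [0.5713 0.1027 0.    ]
[0.65581557 0.290474   0.13349874]
```

View pics/w20.png

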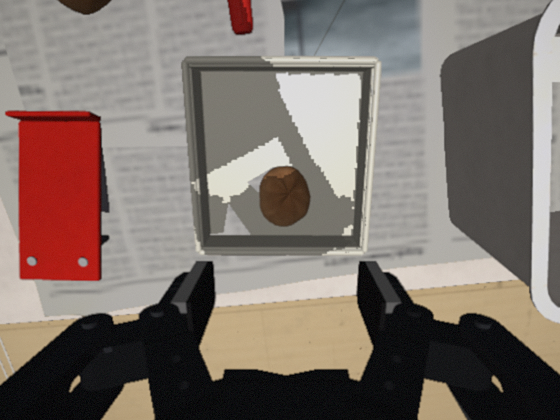

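The first small cap sits dome up at wrist (284,196), toward the far half of the punnet. Fetching the second.

```bash
python3 -m inch '[[-0.85,0,0.94,0],[-0.85,0,0.94,0],[-0.85,0,0.94,0],[-0.85,0,0.94,0],[-0.85,0,0.94,0],[-0.83,0,0.93,1],[0,0,0,1],[0,0,0,1],[0,0,0,1],[0,0,0,1]]' 0 25 && python3 -m inch '[[0,0,0,1],[0,0,0,1],[0,0,0,1],[0,0,0,1],[0,0,0,1],[0,0,0,1],[0,0,0,1],[0,0,0,1],[0,0,0,1],[0,0,0,1]]' && python3 -m inch '[[0,0,0,1],[0,0,0,1],[0,0.5,0,0.5],[0,0.5,0,0],[0,0,0,0],[0,0,0,0]]' && python3 - <<'E'
from h import *
st=status.read_state();print(st["tcp_pos"],st["eef_rot"])
w=Cam("wrist","pics/w21.png"); find(w,["mushroom_small_a"])
for d in finder.silhouettes("wrist","mushroom_small_a")[:1]:
    ys,xs=np.nonzero(d["pixels"]);
    for z in(.01,): P=w.plane(np.stack([xs,ys],1),z)[:,:2]*1000;print(P.mean(0),cv2.minAreaRect(P.astype(np.float32)),P.min(0),P.max(0))
E
```

```text
clock: 29.98
tcp_pos: [0.4723, 0.1549, 0.1323]
eef_rot: [-1.569, 0.002, 1.033]
wrist_force: [0.5, -0.4, -0.9]
opening: 0.0853
clock: 30.82
tcp_pos: [0.4723, 0.155, 0.1321]
eef_rot: [-1.571, 0.003, 0.16]
wrist_force: [0.1, -0.1, -0.0]
opening: 0.0853
clock: 31.32
tcp_pos: [0.4723, 0.155, 0.1025]
eef_rot: [-1.572, 0.003, -0.053]
wrist_force: [-0.3, -0.2, -0.3]
opening: 0.0851
[0.47229244 0.15502985 0.10246343] [-1.57177469  0.00315653 -0.053136  ]
wrist mushroom_small_a 0.63 [284.9 207.3] [0.4705 0.1529 0.    ]
wrist mushroom_small_a 0.6 [541.2   5.2] [0.6599 0.2922 0.    ]
[470.28231579 156.50823892] ((470.8601379394531, 155.9535369873047), (55.315223693847656, 48.691749572753906), 87.04610443115234) [446.58874517 128.17209219] [495.16658657 183.92808699]
```

View pics/w21.png

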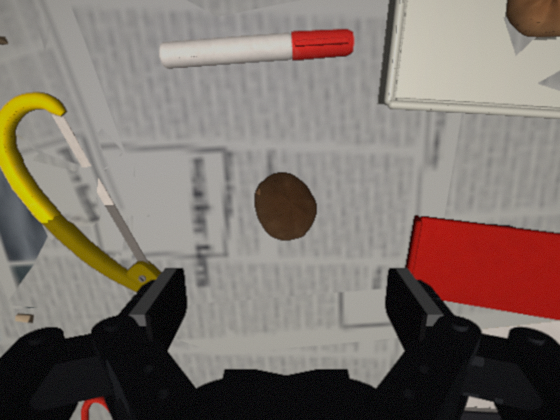

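The close view shows the small cap at (286,206), clear of the yellow knife at (140,275) and the red marker at (257,47). Descending and gripping.

```bash
python3 -m inch '[[-0.05,1,0,0],[0,1,0,0],[0,1,0,0],[0,0.7,0,0],[0,0.25,0,0],[0,0.1,0,0],[0,0,0,0],[0,0,0,0]]' 0 25 && python3 -m inch '[[0,0,0,0],[0,0,0,0],[0,0,0,0],[0,0,0,0],[0,0,0,0],[0,0,0,0],[0,0,0,0],[0,0,0,0]]' 255 25
```

```text
clock: 32.13
tcp_pos: [0.4725, 0.1556, -0.0165]
eef_rot: [-1.57, -0.002, -0.053]
wrist_force: [0.4, 0.7, -0.3]
opening: 0.0855
clock: 32.8
tcp_pos: [0.4722, 0.1554, -0.0169]
eef_rot: [-1.57, -0.001, -0.053]
wrist_force: [-2.8, -1.3, 10.5]
opening: 0.047
```

```bash
python3 -m inch '[[0,-0.4,0,0],[0,-0.8,0,-0.5],[0,-1,0,-1],[0,-1,0,-1],[0,-1,0,-1],[0,-1,0,-1],[0,0,0,-1],[0,0,0,-1],[0,0,0,-1],[0,0,0,-1]]' && python3 -m inch '[[0,0,0,-1],[0,0,0,-1],[0,0,0,-1],[0,0,0,-1],[0,0,0,-1],[0,0,0,-1],[0,0,0,-1],[0,0,0,-1],[0,0,0,-1],[0,0,0,0]]' && python3 -m inch '[[0.84,0,-0.6,0],[0.84,0,-0.6,0],[0.84,0,-0.6,0],[0.84,0,-0.6,0],[0.84,0,-0.6,0],[0.8,0,-0.6,0],[0,0,0,0],[0,0,0,0]]' && python3 - <<'E'
from h import *
st=status.read_state();print(st["tcp_pos"],st["eef_rot"])
w=Cam("wrist","pics/w22.png"); find(w,["mushroom_small_a","punnet_white"])
E
```

```text
clock: 33.63
tcp_pos: [0.4716, 0.1553, 0.1385]
eef_rot: [-1.571, -0.0, 0.693]
wrist_force: [-0.7, 0.3, -0.6]
opening: 0.0472
clock: 34.47
tcp_pos: [0.4716, 0.1553, 0.1384]
eef_rot: [-1.571, -0.0, 1.478]
wrist_force: [-0.7, 0.3, -0.1]
opening: 0.0466
clock: 35.13
tcp_pos: [0.5937, 0.2948, 0.1371]
eef_rot: [-1.57, 0.001, 1.472]
wrist_force: [-0.4, -0.3, -1.1]
opening: 0.0466
[0.59370303 0.29475368 0.13714085] [-1.56973099e+00  5.99925460e-04  1.47197178e+00]
wrist mushroom_small_a 0.88 [285.5 269.3] [0.6678 0.288  0.    ]
wrist mushroom_small_a 0.52 [284.6 225.4] [0.6229 0.2916 0.    ]
wrist punnet_white 0.8 [285.6 226. ] [0.6236 0.2925 0.    ]
```

View pics/w22.png

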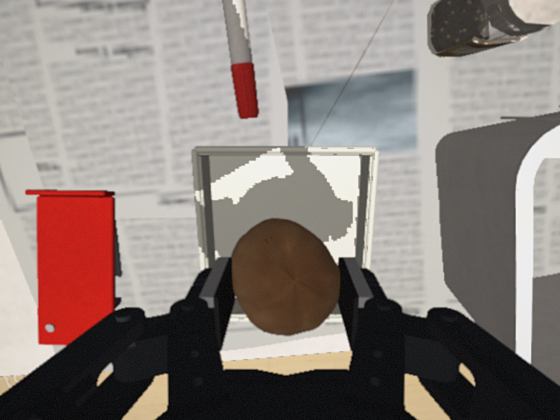

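```bash
python3 - <<'E'
from h import *
w=Cam("wrist"); P=w.plane([[195,149],[378,150]],.036);print(P.round(4)); a=P[1]-P[0]
st=status.read_state();T=np.array(st["tcp_pos"]);Rm=R.from_euler('xyz',st["eef_rot"]).as_matrix()
m=P.mean(0)-T; print((m@Rm).round(4))
for b in(20,35,50):
  v=w.ray([[285,275]])[0]; # cap centre ray at height b behind TCP
  t=(T[2]+b/1000-w.C[2])/v[2]; print(b,((w.C+v*t-T)@Rm).round(4))
E
```

```text
[[0.5418 0.2286 0.036 ]
 [0.5565 0.3702 0.036 ]]
[0.0015 0.1026 0.0446]
20 [ 0.0006 -0.02   -0.0005]
35 [ 0.0007 -0.035   0.0071]
50 [ 0.0007 -0.05    0.0148]
```

```bash
python3 -m inch '[[0,1,-0.06,0],[0,1,0,0],[0,1,0,0],[0,0.8,0,0],[0,0.6,0,0],[0,0.3,0,0],[0,0.1,0,0],[0,0,0,0],[0,0,0,0]]' && python3 -m inch '[[0,0.06,0,0],[0,0.06,0,0],[0,0,0,0],[0,0,0,0]]'
```

```text
clock: 36.08
tcp_pos: [0.5962, 0.2941, -0.0043]
eef_rot: [-1.573, -0.001, 1.473]
wrist_force: [-0.6, 0.7, 0.2]
opening: 0.0463
clock: 36.42
tcp_pos: [0.5956, 0.294, -0.0092]
eef_rot: [-1.571, -0.0, 1.474]
wrist_force: [-1.0, -0.5, -0.4]
opening: 0.0471
```

```bash
python3 -m inch '[[0,0.06,0,0],[0,0.04,0,0],[0,0,0,0],[0,0,0,0]]' ; python3 -m inch '[[0,0.03,0,0],[0,0,0,0],[0,0,0,0]]'
```

```text
clock: 36.75
tcp_pos: [0.5955, 0.294, -0.0125]
eef_rot: [-1.571, 0.0, 1.474]
wrist_force: [-0.6, 0.1, 0.1]
opening: 0.0466
clock: 37.0
tcp_pos: [0.5956, 0.294, -0.0127]
eef_rot: [-1.571, -0.0, 1.474]
wrist_force: [-2.1, -1.2, 5.5]
opening: 0.0468
```

```bash
python3 -m inch '[[0,0,0,0],[0,0,0,0],[0,0,0,0],[0,0,0,0],[0,0,0,0]]' 60 && python3 -m inch '[[0,-0.2,0,0],[0,-0.5,0,0],[0,-1,0,0],[0,-1,0,0],[0,-1,0,0],[0,-1,0,0],[0,-0.3,0,0],[0,0,0,0]]' && python3 - <<'E'
from h import *
st=status.read_state();print(st["tcp_pos"],st["eef_rot"])
w=Cam("wrist","pics/w23.png");find(w,["mushroom_small_a","marker_red"])
s=Cam("side");cv2.imwrite("pics/si23.png",cv2.resize(s.f[160:240,230:350],None,fx=6,fy=6,interpolation=cv2.INTER_CUBIC))
E
```

```text
clock: 37.42
tcp_pos: [0.5955, 0.294, -0.0135]
eef_rot: [-1.571, 0.0, 1.474]
wrist_force: [0.2, -0.4, -0.4]
opening: 0.0654
clock: 38.08
tcp_pos: [0.5967, 0.2945, 0.1413]
eef_rot: [-1.576, -0.003, 1.474]
wrist_force: [-0.5, 0.8, -0.8]
opening: 0.0655
[0.59670137 0.29448587 0.14129937] [-1.57648485 -0.00310054  1.47364767]
wrist mushroom_small_a 0.93 [287.5 254. ] [0.658  0.2916 0.    ]
wrist mushroom_small_a 0.92 [285.9 191.3] [0.5954 0.2961 0.    ]
wrist marker_red 0.92 [238.7  28.6] [0.4566 0.271  0.    ]
```

View pics/w23.png

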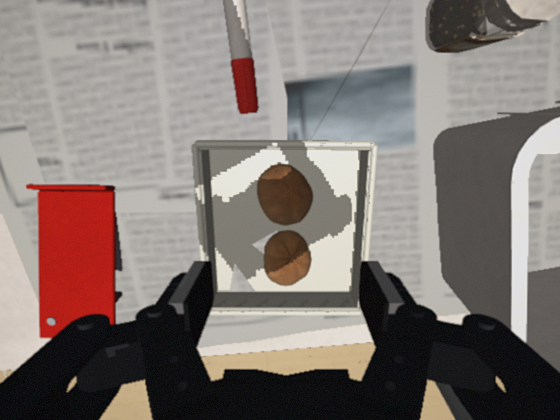

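View pics/si23.png

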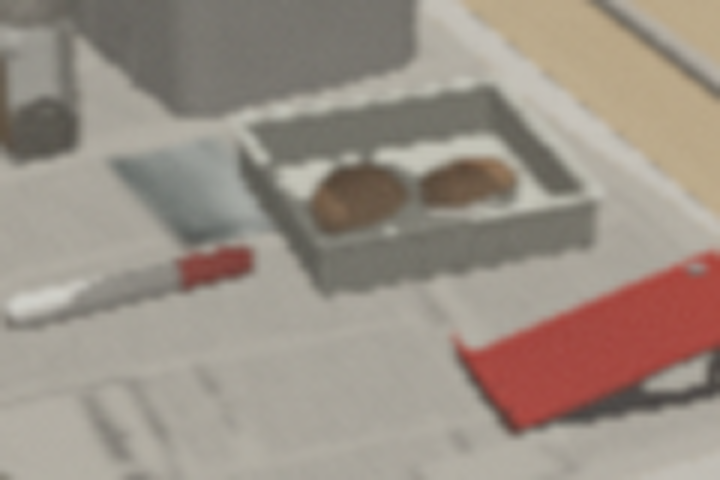

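Both small caps lie dome up next to each other in the white punnet, at wrist (285,193) and (288,257). Next is the red marker.

```bash
python3 -m inch '[[-0.25,0,0.9,0],[-0.25,0,0.9,0],[-0.25,0,0.9,0],[-0.25,0,0.9,0],[-0.23,0.3,0.93,0],[0,0.5,0,0],[0,0,0,0],[0,0,0,0]]' 0 && python3 - <<'E'
from h import *
st=status.read_state();print(st["tcp_pos"],st["eef_rot"])
w=Cam("wrist","pics/w24.png");find(w,["marker_red"])
for d in finder.silhouettes("wrist","marker_red")[:1]:
    ys,xs=np.nonzero(d["pixels"]);P=w.plane(np.stack([xs,ys],1),.01)[:,:2]
    r=cv2.minAreaRect((P*1000).astype(np.float32));m=P.mean(0);e,v=np.linalg.eigh(np.cov((P-m).T));a=v[:,1]*np.sign(v[0,1]);print(d["conf"],m,r,np.arctan2(a[1],a[0]))
E
```

```text
clock: 38.95
tcp_pos: [0.4564, 0.2703, 0.1119]
eef_rot: [-1.569, 0.001, 1.474]
wrist_force: [0.0, -0.2, -0.2]
opening: 0.0849
[0.45643095 0.27026823 0.11187072] [-1.56902725e+00  1.15914646e-03  1.47374071e+00]
wrist marker_red 0.94 [287.2 202.6] [0.4572 0.2722 0.    ]
0.91 [0.45384031 0.27095681] ((458.68951416015625, 270.9149169921875), (135.2270965576172, 18.733163833618164), 0.7841906547546387) 0.011016457879258573
```

View pics/w24.png

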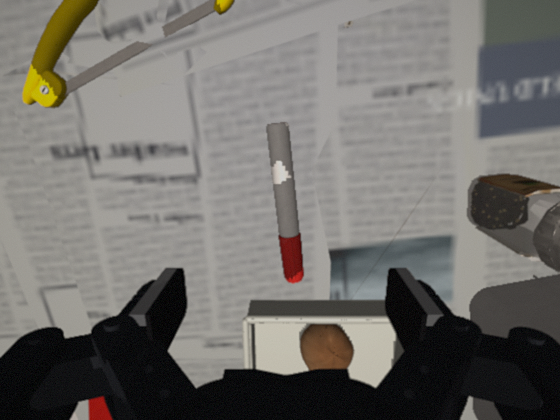

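```bash
python3 -m inch '[[0.02,1,-0.05,-1],[0,1,0,-0.25],[0,1,0,0],[0,0.7,0,0],[0,0.2,0,0],[0,0,0,0],[0,0,0,0]]' 140 20 && python3 -m inch '[[0,0.1,0,0],[0,0,0,0]]' && python3 -m inch '[[0,0.1,0,0],[0,0,0,0]]'
```

```text
clock: 39.68
tcp_pos: [0.459, 0.2712, -0.0033]
eef_rot: [-1.572, -0.0, 1.583]
wrist_force: [-0.6, 0.6, 1.2]
opening: 0.0388
clock: 39.85
tcp_pos: [0.4589, 0.2712, -0.0063]
eef_rot: [-1.573, -0.001, 1.583]
wrist_force: [-0.7, -0.5, 1.0]
opening: 0.0385
clock: 40.02
tcp_pos: [0.4583, 0.2709, -0.0102]
eef_rot: [-1.571, -0.0, 1.583]
wrist_force: [0.3, -0.1, 0.4]
opening: 0.0385
```

```bash
python3 -m inch '[[0,0.07,0,0],[0,0,0,0]]' | sed -n 2p\;4p && python3 -m inch '[[0,0.07,0,0],[0,0,0,0]]' | sed -n 2p\;4p&& python3 -m inch '[[0,0.05,0,0],[0,0,0,0]]'| sed -n 2p\;4p; python3 -m inch '[[0,0.05,0,0],[0,0,0,0]]'| sed -n 2p\;4p
```

```text
tcp_pos: [0.4582, 0.2709, -0.0126]
wrist_force: [-0.6, -1.1, -0.4]
tcp_pos: [0.4581, 0.2708, -0.0148]
wrist_force: [-1.5, -0.0, 0.5]
tcp_pos: [0.4581, 0.2708, -0.0163]
wrist_force: [-0.5, -0.8, 1.0]
tcp_pos: [0.4581, 0.2708, -0.0178]
wrist_force: [-1.0, -0.6, 1.3]
```

```bash
python3 -m inch '[[0,0.04,0,0],[0,0,0,0]]' | sed -n 2p\;4p && python3 -m inch '[[0,0.04,0,0],[0,0,0,0]]' | sed -n 2p\;4p && python3 - <<'E'
from h import *
w=Cam("wrist","pics/w25.png")
s=Cam("side");cv2.imwrite("pics/si25.png",cv2.resize(s.f[150:230,200:300],None,fx=7,fy=7,interpolation=cv2.INTER_CUBIC))
E
```

```text
tcp_pos: [0.4581, 0.2709, -0.0189]
wrist_force: [-0.1, -0.4, 1.0]
tcp_pos: [0.4581, 0.2709, -0.0201]
wrist_force: [0.1, 0.4, -0.8]
```

View pics/si25.png

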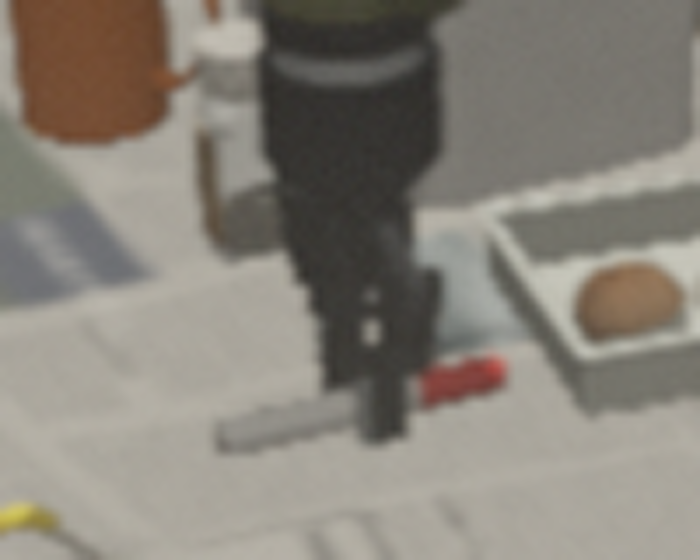

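View pics/w25.png

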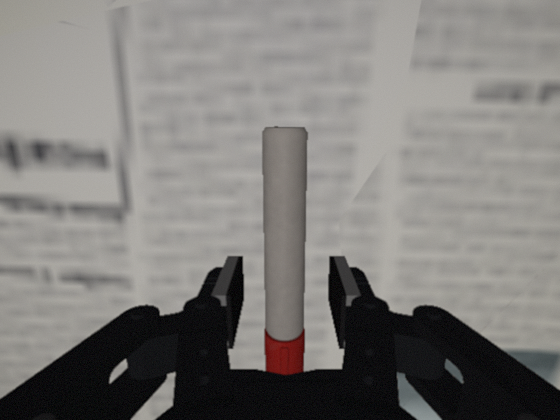

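```bash
python3 - <<'E'
from h import *
st=status.read_state();T=np.array(st["tcp_pos"]);Rm=R.from_euler('xyz',st["eef_rot"]).as_matrix();w=Cam("wrist")
# marker world: axis height .010, near end
for z,nm in((.019,'top'),(.01,'mid')):
  print(nm,w.plane([[285,128],[264,200],[306,200],[285,330]],z).round(4))
print(T)
E
```

```text
top [[0.3914 0.2708 0.019 ]
 [0.4181 0.2632 0.019 ]
 [0.4179 0.2791 0.019 ]
 [0.4754 0.2718 0.019 ]]
mid [[0.3918 0.2708 0.01  ]
 [0.4204 0.2626 0.01  ]
 [0.4202 0.2797 0.01  ]
 [0.4818 0.2719 0.01  ]]
[ 0.45821227  0.27087726 -0.01998637]
```

```bash
python3 -m inch '[[0,-0.06,0,0],[0,0,0,0],[0,0,0,0],[0,0,0,0],[0,0,0,0],[0,0,0,0],[0,0,0,0],[0,0,0,0]]' 255 20; python3 -m inch '[[0,-0.3,0,0],[0,-0.3,0,0],[0,0,0,0],[0,0,0,0]]'; python3 - <<'E'
from h import *
w=Cam("wrist","pics/w26.png")
s=Cam("side");cv2.imwrite("pics/si26.png",cv2.resize(s.f[150:230,200:300],None,fx=7,fy=7,interpolation=cv2.INTER_CUBIC))
E
```

```text
clock: 41.83
tcp_pos: [0.4585, 0.271, -0.0177]
eef_rot: [-1.571, -0.0, 1.583]
wrist_force: [-1.7, -1.0, 6.0]
opening: 0.0186
clock: 42.17
tcp_pos: [0.4586, 0.2711, 0.0007]
eef_rot: [-1.572, -0.001, 1.583]
wrist_force: [0.3, 0.0, 0.2]
opening: 0.0185
```

View pics/si26.png

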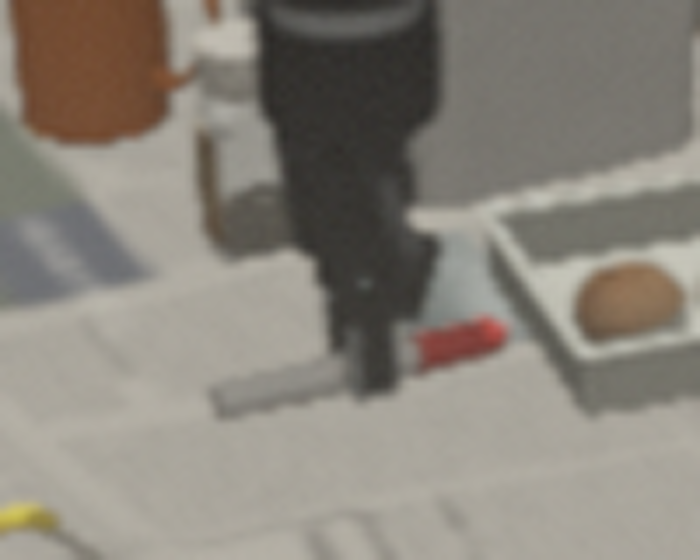

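View pics/w26.png

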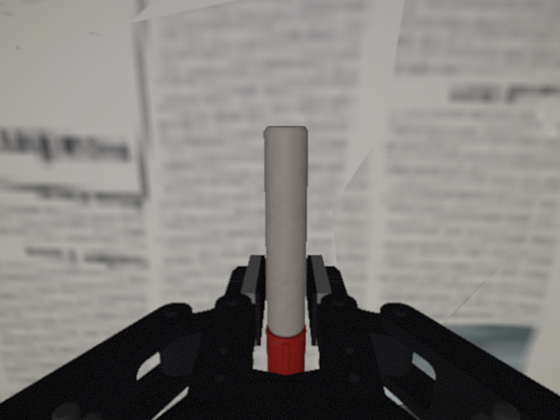

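Red marker gripped at its middle, level, with the pads at wrist (287,290). Next I measure the red rest from the two earlier still views, w16 and w18.

```bash
python3 - <<'E'
import cv2,numpy as np
a=cv2.imread("pics/w16.png")[60:190,310:530];b=cv2.imread("pics/w18.png")[145:310,125:240]
cv2.imwrite("pics/c16.png",cv2.resize(a,None,fx=3.6,fy=3.6,interpolation=cv2.INTER_CUBIC))
cv2.imwrite("pics/c18.png",cv2.resize(b,None,fx=3.6,fy=3.6,interpolation=cv2.INTER_CUBIC))
E
```

```text
(no output)
```

View pics/c16.png

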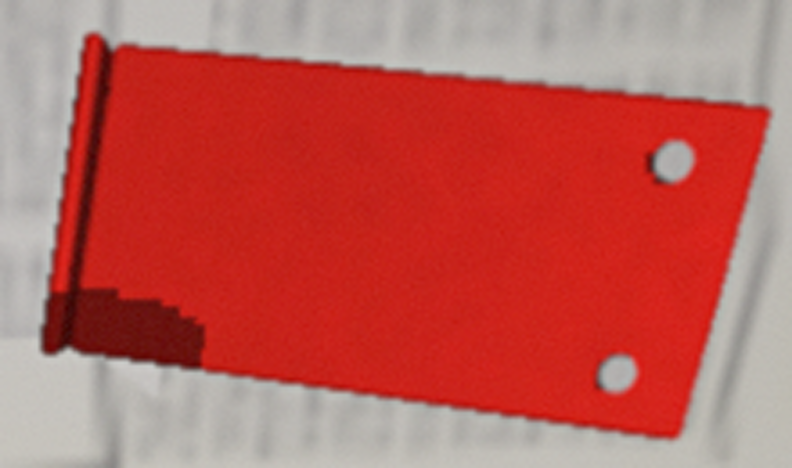

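View pics/c18.png

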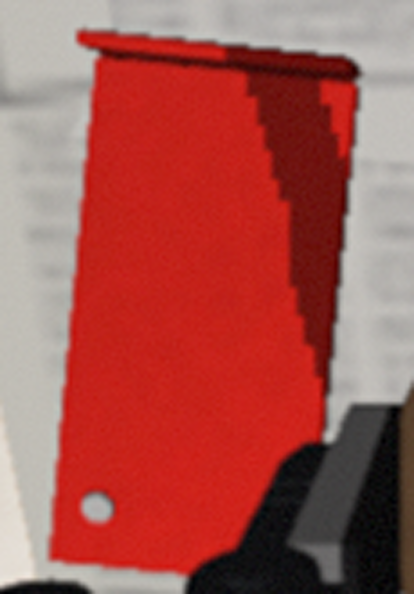

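```bash
cat >> h.py <<'E'
class Old(Cam):
    def __init__(s,tcp,rot):
        im=optics.get_image("wrist"); s.name="wrist"
        s.fx,s.fy,s.cx,s.cy,s.k1=[im[k] for k in("fx","fy","cx","cy","k1")]
        T=np.eye(4);T[:3,:3]=R.from_euler('xyz',rot).as_matrix();T[:3,3]=tcp
        s.T=T@np.array(im["tool_from_camera"]);s.C=s.T[:3,3]
def restpts(p,pts):
    x,y,z,yaw=p; M=R.from_euler('z',yaw).as_matrix()@R.from_euler('y',-np.radians(15)).as_matrix()
    return np.array([x,y,z])+np.asarray(pts)/1000@M.T
def fitrest(obs,p0):
    f=lambda p:np.concatenate([(c.proj(restpts(p,pt))-uv).ravel() for c,pt,uv in obs])
    r=least_squares(f,p0); return r.x,r.fun.reshape(-1,2)
E
python3 - <<'E'
from h import *
c16=Old([0.53331043,0.03913324,0.13957907],[-1.57083653e+00,-4.42173883e-04,3.28365053e-04])
c18=Old([0.59960952,0.20032092,0.1660019],[-1.57065825,0,1.56656755])
u16=np.array([[112,48],[75,348],[768,108],[678,438]])/3.6+[310,60]
u18=np.array([[97,60],[355,82],[50,557]])/3.6+[125,145]
obs=[(c16,[[0,35,0],[0,-35,0],[135,35,0],[135,-35,0]],u16),(c18,[[0,-35,0],[0,35,0],[135,-35,0]],u18)]
for o in (obs,obs[:1],obs[1:]):
    p,r=fitrest(o,[.57,.108,.012,-.09]);print(p.round(4),r.round(1).tolist())
E
```

```text
[ 0.5761  0.1078  0.0066 -0.1061] [[0.3, -0.6], [-1.5, 1.3], [-0.7, -0.6], [-1.0, 0.2], [-0.5, 0.4], [0.8, 1.5], [0.3, 1.7]]
[ 0.5769  0.1078  0.006  -0.1059] [[1.2, -0.5], [-0.6, 1.2], [-0.1, -0.6], [-0.5, 0.0]]
[ 0.5756  0.1068  0.0041 -0.1061] [[-0.6, -0.5], [0.2, 0.6], [0.3, -0.1]]
```

```bash
python3 - <<'E'
from h import *
c16=Old([0.53331043,0.03913324,0.13957907],[-1.57083653e+00,-4.42173883e-04,3.28365053e-04])
c18=Old([0.59960952,0.20032092,0.1660019],[-1.57065825,0,1.56656755])
u16=np.array([[112,48],[75,348],[768,108],[678,438]])/3.6+[310,60]
u18=np.array([[97,60],[355,82],[50,557]])/3.6+[125,145]
print("lip -y",tri([(c16,u16[1]),(c18,u18[0])]));print("lip +y",tri([(c16,u16[0]),(c18,u18[1])]));print("far -y",tri([(c16,u16[3]),(c18,u18[2])]))
s=Cam("side");k=Cam("scene")
cv2.imwrite("pics/si27.png",cv2.resize(s.f[190:240,295:370],None,fx=10,fy=10,interpolation=cv2.INTER_CUBIC))
cv2.imwrite("pics/s27.png",cv2.resize(k.f[185:220,215:270],None,fx=14,fy=14,interpolation=cv2.INTER_CUBIC))
for c in (s,k):
  for d in finder.place_of(c.name,"rest_red_seat"): print(c.name,d["conf"],px(d["centre"]))
p=[.576,.1078,.0066,-.106]
for c,o,f in((s,(295,190),10),(k,(215,185),14)):
  for z in(.006,.012):
    p[2]=z; print(c.name,z,((c.proj(restpts(p,[[0,35,0],[0,-35,0],[135,35,0],[135,-35,0]]))-o)*f).round().tolist())
E
```

```text
lip -y (array([0.57248853, 0.0744196 , 0.00904633]), [np.float64(0.9), np.float64(0.8)])
lip +y (array([0.578823  , 0.14203226, 0.00737138]), [np.float64(0.8), np.float64(0.7)])
far -y (array([0.6995186 , 0.06023786, 0.04475506]), [np.float64(1.6), np.float64(1.2)])
side 0.94 [311.528 226.716]
scene 0.78 [253.512 209.496]
scene 0.34 [218.288 228.186]
side 0.006 [[124.0, 290.0], [217.0, 418.0], [544.0, 110.0], [653.0, 228.0]]
side 0.012 [[124.0, 273.0], [218.0, 399.0], [545.0, 92.0], [655.0, 209.0]]
scene 0.006 [[458.0, 407.0], [630.0, 317.0], [70.0, 159.0], [248.0, 81.0]]
scene 0.012 [[457.0, 385.0], [630.0, 296.0], [69.0, 138.0], [247.0, 60.0]]
```

View pics/si27.png

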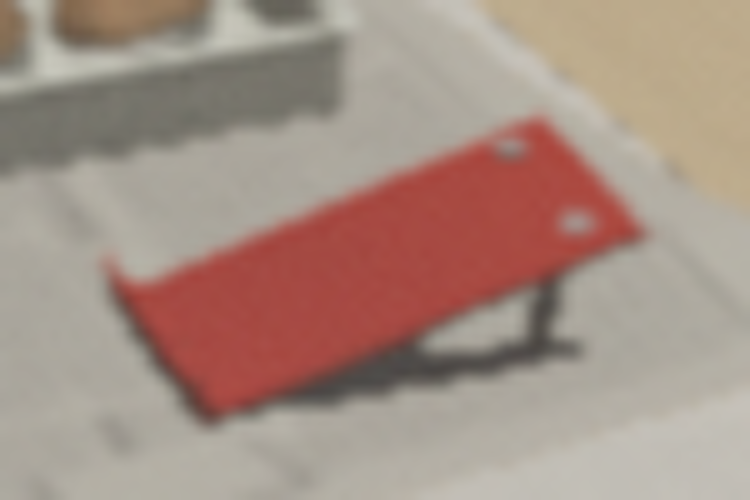

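View pics/s27.png

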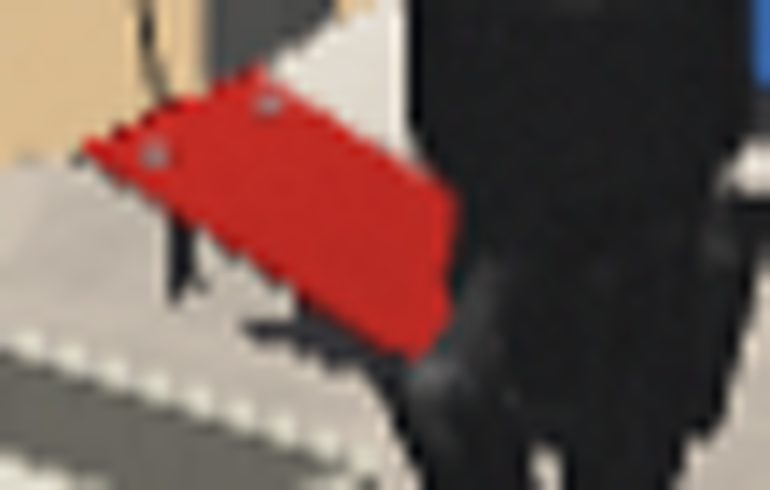

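Red rest fit: seat at (0.575, 0.108), z about 0.008, yaw -0.106. The scene and side views agree to a few mm. Carrying the marker over the plank.

```bash
python3 -m inch '[[0,-0.8,0,0],[0,-1,0,0],[0,-1,0,0],[0,-1,0,0],[-0.96,-0.2,-0.99,0],[-0.96,0,-0.99,0],[-0.96,0,-0.99,0],[-0.96,0,-0.99,0],[-0.95,0,-0.99,0],[-0.95,0,-0.98,0]]' && python3 -m inch '[[0,0,0,1],[0,0,0,0.35],[0,0,0,0],[0,0,0,0]]' && python3 - <<'E'
from h import *
st=status.read_state();print(st["tcp_pos"],st["eef_rot"],st["opening"])
w=Cam("wrist","pics/w28.png")
# predicted rest corners
print(w.proj(restpts([.575,.108,.008,-.106],[[0,35,0],[0,-35,0],[0,0,0],[135,35,0],[135,-35,0]])).round().tolist())
E
```

```text
clock: 43.5
tcp_pos: [0.6392, 0.0992, 0.1198]
eef_rot: [-1.571, -0.0, 1.583]
wrist_force: [0.1, 1.1, -0.3]
opening: 0.0188
clock: 43.83
tcp_pos: [0.6379, 0.101, 0.1196]
eef_rot: [-1.57, 0.0, 1.466]
wrist_force: [-0.7, -0.5, -0.5]
opening: 0.0186
[0.6379198  0.10097894 0.11963672] [-1.57041181e+00  5.02069704e-05  1.46626217e+00] 0.018584422445690307
[[330.0, 124.0], [241.0, 124.0], [285.0, 124.0], [329.0, 295.0], [241.0, 294.0]]
```

View pics/w28.png

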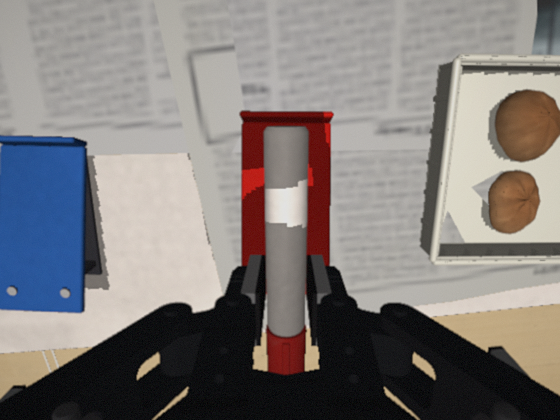

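The marker lies over the centre line of the plank: edges at columns 241 and 330, marker at 286, lip line at row 123, all as predicted. Descending.

```bash
python3 -m inch '[[0,1,0,0],[0,1,0,0],[0,0.6,0,0],[0,0.3,0,0],[0,0,0,0],[0,0,0,0]]' && python3 -m inch '[[0,0.1,0,0],[0,0,0,0]]' && python3 -m inch '[[0,0.1,0,0],[0,0,0,0]]'
```

```text
clock: 44.38
tcp_pos: [0.6384, 0.1012, 0.0337]
eef_rot: [-1.572, -0.0, 1.466]
wrist_force: [0.1, -0.4, -0.1]
opening: 0.0186
clock: 44.55
tcp_pos: [0.6386, 0.101, 0.0309]
eef_rot: [-1.573, -0.0, 1.465]
wrist_force: [-0.3, -0.4, -1.0]
opening: 0.0187
clock: 44.72
tcp_pos: [0.6385, 0.1009, 0.0274]
eef_rot: [-1.572, -0.0, 1.465]
wrist_force: [0.7, 1.4, 4.8]
opening: 0.0185
```

```bash
python3 -m inch '[[0,0.07,0,0],[0,0,0,0],[0,0,0,0]]' && python3 -m inch '[[0,0.07,0,0],[0,0,0,0],[0,0,0,0]]'| sed -n 2,5p; python3 - <<'E'
from h import *
s=Cam("side");cv2.imwrite("pics/si29.png",cv2.resize(s.f[170:240,280:380],None,fx=7,fy=7,interpolation=cv2.INTER_CUBIC))
E
```

```text
clock: 44.97
tcp_pos: [0.6383, 0.1009, 0.025]
eef_rot: [-1.571, -0.0, 1.465]
wrist_force: [-0.2, -0.2, 2.9]
opening: 0.0189
tcp_pos: [0.638, 0.1009, 0.0225]
eef_rot: [-1.571, 0.0, 1.465]
wrist_force: [0.0, 0.5, 1.7]
opening: 0.0187
```

View pics/si29.png

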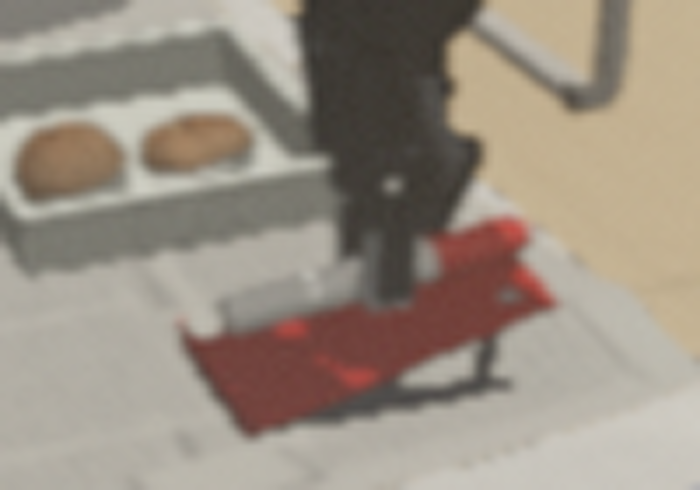

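The marker tilts in the pads at under 5 N as its upper end rests on the plank. Lowering on.

```bash
python3 -m inch '[[0,0.07,0,0],[0,0.07,0,0],[0,0,0,0],[0,0,0,0]]'| sed -n 2,5p; python3 -m inch '[[0,0.07,0,0],[0,0,0,0],[0,0,0,0]]'| sed -n 2,5p;  python3 -m inch '[[0,0.05,0,0],[0,0,0,0],[0,0,0,0]]'| sed -n 2,5p; python3 - <<'E'
from h import *
s=Cam("side");cv2.imwrite("pics/si30.png",cv2.resize(s.f[170:240,280:380],None,fx=7,fy=7,interpolation=cv2.INTER_CUBIC))
Cam("wrist","pics/w30.png")
E
```

```text
tcp_pos: [0.6378, 0.1009, 0.0181]
eef_rot: [-1.57, 0.0, 1.465]
wrist_force: [0.2, 0.9, 1.5]
opening: 0.019
tcp_pos: [0.638, 0.1009, 0.0162]
eef_rot: [-1.57, 0.0, 1.465]
wrist_force: [-0.6, -0.6, 1.2]
opening: 0.0188
tcp_pos: [0.6381, 0.1009, 0.0148]
eef_rot: [-1.571, 0.0, 1.465]
wrist_force: [-0.1, 0.4, 2.8]
opening: 0.0183
```

View pics/si30.png

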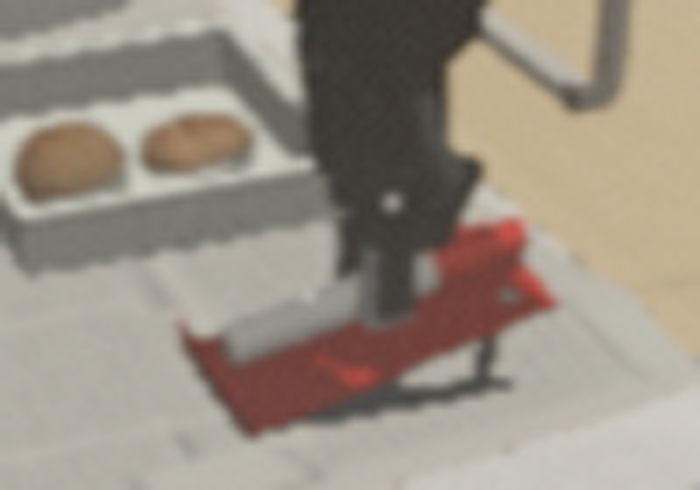

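View pics/w30.png

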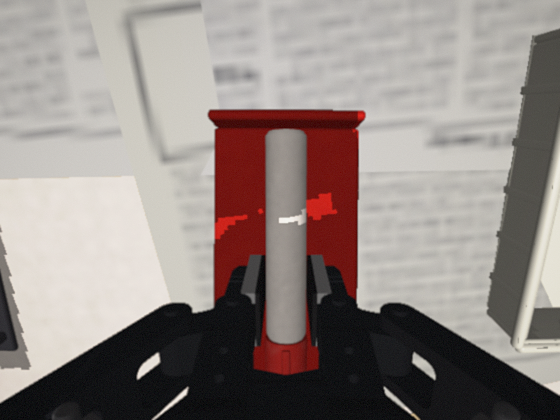

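```bash
python3 -m inch '[[0,0.06,0,0],[0,0,0,0],[0,0,0,0]]'| sed -n 2,5p; python3 -m inch '[[0,0.04,0,0],[0,0,0,0],[0,0,0,0]]'| sed -n 2,5p
```

```text
tcp_pos: [0.638, 0.1009, 0.013]
eef_rot: [-1.571, 0.0, 1.465]
wrist_force: [0.0, 0.1, 3.3]
opening: 0.0187
tcp_pos: [0.638, 0.1009, 0.0117]
eef_rot: [-1.571, 0.0, 1.465]
wrist_force: [-0.2, 0.6, 3.1]
opening: 0.0185
```

```bash
python3 -m inch '[[0,0,0,0],[0,0,0,0],[0,0,0,0],[0,0,0,0],[0,0,0,0],[0,0,0,0]]' 140 && python3 -m inch '[[0,-0.2,0,0],[0,-0.5,0,0],[0,-1,0,0],[0,-1,0,0],[0,-1,0,0],[0,-0.5,0,0],[0,0,0,0]]' && python3 - <<'E'
from h import *
st=status.read_state();print(st["tcp_pos"],st["eef_rot"])
Cam("wrist","pics/w31.png")
s=Cam("side");cv2.imwrite("pics/si31.png",cv2.resize(s.f[170:240,280:380],None,fx=7,fy=7,interpolation=cv2.INTER_CUBIC))
E
```

```text
clock: 47.2
tcp_pos: [0.638, 0.1009, 0.0118]
eef_rot: [-1.571, 0.0, 1.465]
wrist_force: [-0.7, 0.4, 0.4]
opening: 0.0388
clock: 47.78
tcp_pos: [0.6396, 0.1011, 0.1428]
eef_rot: [-1.578, -0.001, 1.465]
wrist_force: [-0.5, -1.4, 1.0]
opening: 0.039
[0.63961838 0.10108881 0.14279888] [-1.57758652e+00 -1.42887240e-03  1.46497324e+00]
```

View pics/si31.png

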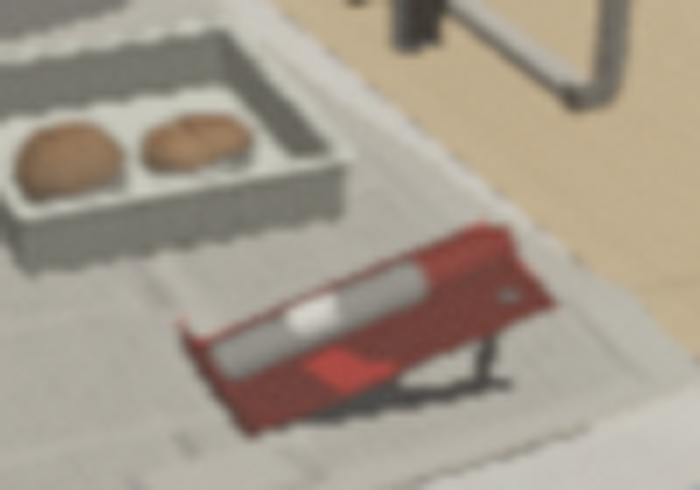

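View pics/w31.png

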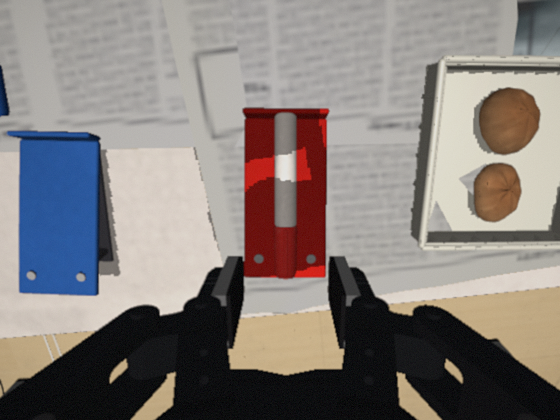

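The red marker lies along the middle of the plank with its lower end at the lip, at wrist (286,112). Next is the blue marker.

```bash
python3 -m inch '[[-0.92,0,0.52,0],[-0.92,0,0.52,0],[-0.92,0,0.52,0],[-0.92,0,0.52,0],[-0.92,0,0.52,0],[-0.92,0,0.52,0],[-0.92,0,0.52,0],[-0.92,0,0.52,0],[-0.91,0,0.51,0],[0,0.4,0,0]]' && python3 -m inch '[[0,0.5,0,0],[0,0,0,0],[0,0,0,0]]' && python3 - <<'E'
from h import *
st=status.read_state();print(st["tcp_pos"],st["eef_rot"])
w=Cam("wrist","pics/w32.png");find(w,["marker_blue","rest_blue_seat"],zs={"rest_blue_seat":.011})
for d in finder.silhouettes("wrist","marker_blue")[:1]:
    ys,xs=np.nonzero(d["pixels"]);P=w.plane(np.stack([xs,ys],1),.01)[:,:2]
    r=cv2.minAreaRect((P*1000).astype(np.float32));m=P.mean(0);e,v=np.linalg.eigh(np.cov((P-m).T));a=v[:,1]*np.sign(v[0,1]);print(d["conf"],m,r,np.arctan2(a[1],a[0]))
E
```

```text
clock: 48.72
tcp_pos: [0.4705, -0.1342, 0.1262]
eef_rot: [-1.571, 0.001, 1.462]
wrist_force: [-0.0, 0.5, -0.7]
opening: 0.0384
clock: 48.97
tcp_pos: [0.4718, -0.1307, 0.1097]
eef_rot: [-1.568, -0.001, 1.465]
wrist_force: [-0.9, -0.8, 1.4]
opening: 0.0384
[ 0.47178402 -0.13071799  0.10974426] [-1.56787552e+00 -7.15104123e-04  1.46488045e+00]
wrist marker_blue 0.85 [288.1 210.2] [ 0.4785 -0.1284  0.    ]
0.66 [ 0.47568922 -0.12882334] ((480.00103759765625, -129.2792205810547), (19.286298751831055, 135.28665161132812), 83.95338439941406) -0.1029170481085157
```

View pics/w32.png

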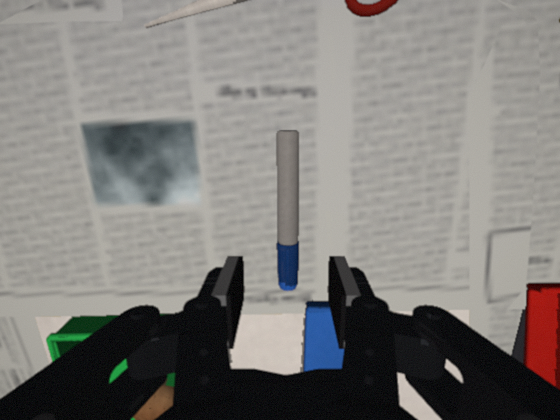

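```bash
python3 -m inch '[[0.08,1,-0.23,0],[0,1,0,0],[0,1,0,0],[0,0.7,0,0],[0,0.4,0,0],[0,0.1,0,0],[0,0,0,0],[0,0,0,0],[0,0,0,0]]' 140 20 && python3 - <<'E'
from h import *
st=status.read_state();print(st["tcp_pos"]);w=Cam("wrist","pics/w33.png")
E
```

```text
clock: 49.92
tcp_pos: [0.4804, -0.1295, -0.014]
eef_rot: [-1.573, 0.0, 1.465]
wrist_force: [-0.5, 0.6, 0.6]
opening: 0.0388
[ 0.48037846 -0.12952332 -0.01395678]
```

View pics/w33.png

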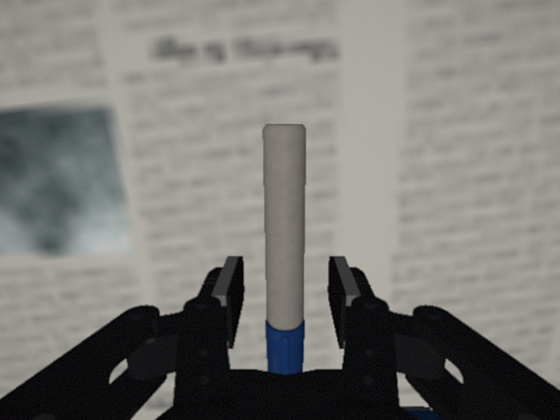

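```bash
python3 -m inch '[[0,0.13,0,0],[0,0,0,0],[0,0,0,0],[0,0,0,0],[0,0,0,0],[0,0,0,0],[0,0,0,0],[0,0,0,0]]' 255 20 && python3 -m inch '[[0,-0.4,0,0],[0,-0.8,0,0],[0,-1,0,0],[0,-1,0,0],[0,-1,0,0],[0,-0.6,0,0],[0,0,0,0],[0,0,0,0]]' && python3 - <<'E'
from h import *
st=status.read_state();print(st["tcp_pos"],st["eef_rot"]);w=Cam("wrist","pics/w34.png");find(w,["rest_blue_seat"],zs={"rest_blue_seat":.011})
E
```

```text
clock: 50.63
tcp_pos: [0.4797, -0.1294, -0.0189]
eef_rot: [-1.571, 0.0, 1.465]
wrist_force: [-1.0, 0.1, 3.4]
opening: 0.0187
clock: 51.3
tcp_pos: [0.4799, -0.1294, 0.1254]
eef_rot: [-1.572, 0.0, 1.465]
wrist_force: [0.1, 0.5, -0.4]
opening: 0.0186
[ 0.47985302 -0.12940765  0.12541025] [-1.57226946e+00  3.37256640e-04  1.46486707e+00]
wrist rest_blue_seat 0.79 [339.9 287.1] [ 0.5664 -0.0878  0.011 ]
```

View pics/w34.png

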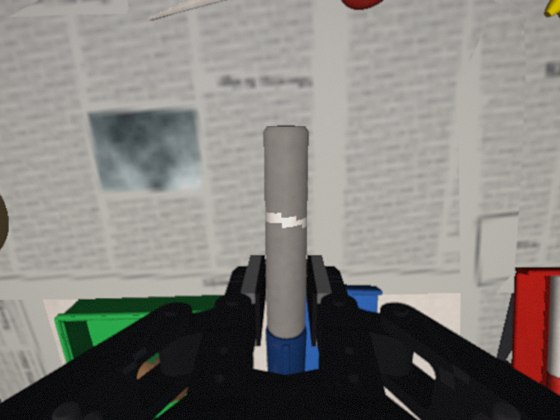

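```bash
python3 -m inch '[[0.33,0,-0.99,0.3],[0.33,0,-0.99,0],[0.33,0,-0.99,0],[0.33,0,-0.99,0],[0.3,0,-0.99,0],[0,0,0,0],[0,0,0,0],[0,0,0,0]]' && python3 - <<'E'
from h import *
st=status.read_state();print(st["tcp_pos"],st["eef_rot"]);w=Cam("wrist","pics/w35.png");find(w,["rest_blue_seat"],zs={"rest_blue_seat":.011})
cv2.imwrite("pics/c35.png",cv2.resize(w.f[90:300,200:360],None,fx=2.8,fy=2.8,interpolation=cv2.INTER_CUBIC))
for yaw in(-.11,-.13): print(w.proj(restpts([.57,-.088,.0105,yaw],[[0,35,0],[0,-35,0],[60,35,0],[60,-35,0]])).round().tolist())
E
```

```text
clock: 52.07
tcp_pos: [0.6321, -0.0999, 0.1234]
eef_rot: [-1.568, -0.0, 1.439]
wrist_force: [0.3, -0.4, -0.4]
opening: 0.0186
[ 0.63212451 -0.09990559  0.12340196] [-1.56819138e+00 -1.05064664e-04  1.43873592e+00]
wrist rest_blue_seat 0.71 [290.7 121.9] [ 0.568  -0.0866  0.011 ]
[[333.0, 124.0], [245.0, 126.0], [335.0, 199.0], [247.0, 201.0]]
[[333.0, 125.0], [245.0, 125.0], [333.0, 200.0], [245.0, 200.0]]
```

View pics/c35.png

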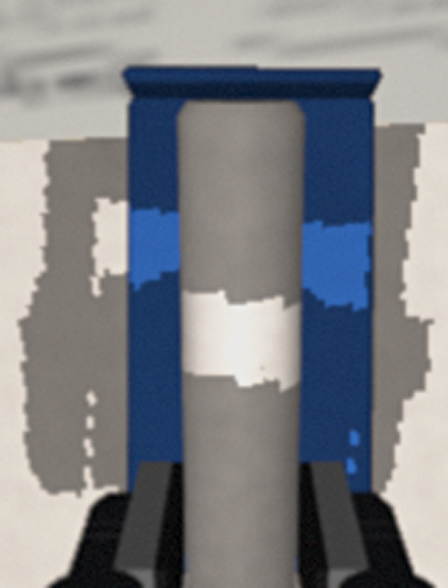

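Lip line at row 125, plank edges at columns 246 and 333, marker at 286, so the lateral shift needed is about 3 mm. Correcting it and descending as for red.

```bash
python3 -m inch '[[0.11,0,0,0],[0,1,0,0],[0,1,0,0],[0,0.7,0,0],[0,0.3,0,0],[0,0,0,0],[0,0,0,0]]' && python3 - <<'E'
from h import *
st=status.read_state();print(st["tcp_pos"],st["eef_rot"]);w=Cam("wrist","pics/w36.png")
E
```

```text
clock: 52.75
tcp_pos: [0.6338, -0.0968, 0.036]
eef_rot: [-1.572, 0.0, 1.439]
wrist_force: [0.2, -0.6, 0.0]
opening: 0.0188
[ 0.63383305 -0.09675556  0.03602179] [-1.57176763e+00  5.37621581e-05  1.43853527e+00]
```

View pics/w36.png

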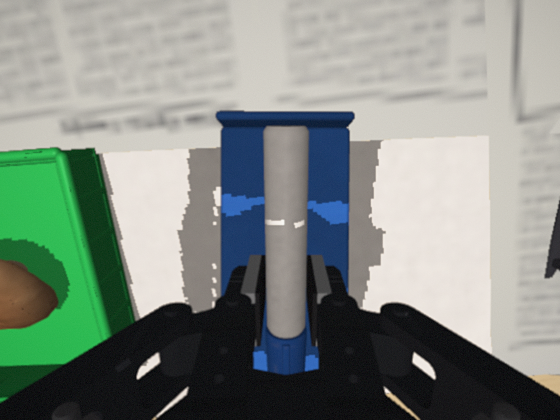

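Centred: plank edges at 221 and 350, marker at 286. Lowering until contact and tilting it onto the slope.

```bash
python3 -m inch '[[0,0.13,0,0],[0,0.1,0,0],[0,0.07,0,0],[0,0,0,0],[0,0,0,0]]'| sed -n 2,5p; python3 -m inch '[[0,0.07,0,0],[0,0.07,0,0],[0,0,0,0],[0,0,0,0]]'| sed -n 2,5p;python3 -m inch '[[0,0.07,0,0],[0,0.07,0,0],[0,0,0,0],[0,0,0,0]]'| sed -n 2,5p
```

```text
tcp_pos: [0.6337, -0.0967, 0.0263]
eef_rot: [-1.571, 0.0, 1.439]
wrist_force: [-0.5, -0.3, 1.1]
opening: 0.0186
tcp_pos: [0.6336, -0.0966, 0.0217]
eef_rot: [-1.571, 0.0, 1.439]
wrist_force: [0.5, -0.8, 2.3]
opening: 0.0186
tcp_pos: [0.6334, -0.0966, 0.0173]
eef_rot: [-1.57, -0.0, 1.439]
wrist_force: [0.6, -0.3, 1.6]
opening: 0.0187
```

```bash
python3 -m inch '[[0,0.07,0,0],[0,0.07,0,0],[0,0,0,0],[0,0,0,0]]'| sed -n 2,5p; python3 -m inch '[[0,0.06,0,0],[0,0,0,0],[0,0,0,0]]'| sed -n 2,5p; python3 - <<'E'
from h import *
s=Cam("side");cv2.imwrite("pics/si37.png",cv2.resize(s.f[210:290,320:420],None,fx=7,fy=7,interpolation=cv2.INTER_CUBIC))
E
```

```text
tcp_pos: [0.6334, -0.0966, 0.0131]
eef_rot: [-1.57, -0.0, 1.439]
wrist_force: [-0.7, 0.3, 0.6]
opening: 0.0185
tcp_pos: [0.6335, -0.0967, 0.0114]
eef_rot: [-1.571, -0.0, 1.439]
wrist_force: [-0.8, 0.2, 1.9]
opening: 0.0188
```

View pics/si37.png

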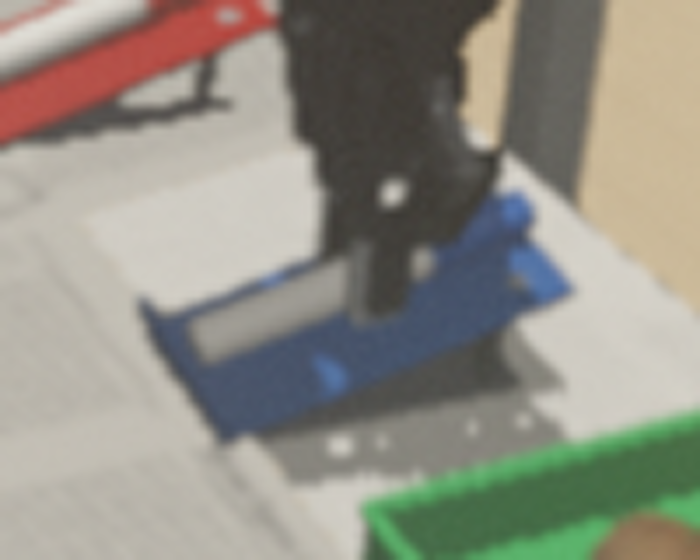

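The blue marker is tilted nearly flat on the plank. Releasing, then lifting clear.

```bash
python3 -m inch '[[0,0.03,0,0],[0,0,0,0]]' && python3 -m inch '[[0,0,0,0],[0,0,0,0],[0,0,0,0],[0,0,0,0],[0,0,0,0],[0,0,0,0]]' 140 && python3 -m inch '[[0,-0.2,0,0],[0,-0.5,0,0],[0,-1,0,0],[0,-1,0,0],[0,-1,0,0],[0,-1,0,0],[0,-1,0.5,0],[0,0,0.5,0],[0,0,0,0],[0,0,0,0]]' && python3 -m inch '[[0,-1,0,0],[0,-1,1,0],[0,-0.5,1,0],[0,0,1,0],[0,0,0,0],[0,0,0,0],[0,0,0,0]]' && python3 - <<'E'
from h import *
st=status.read_state();print(st["tcp_pos"],st["eef_rot"])
Cam("wrist","pics/w38.png")
s=Cam("side");cv2.imwrite("pics/si38.png",cv2.resize(s.f[155:335,240:470],None,fx=3.4,fy=3.3,interpolation=cv2.INTER_CUBIC))
k=Cam("scene");cv2.imwrite("pics/s38.png",cv2.resize(k.f[150:250,170:320],None,fx=5,fy=5,interpolation=cv2.INTER_CUBIC))
E
```

```text
clock: 54.68
tcp_pos: [0.6336, -0.0967, 0.0111]
eef_rot: [-1.571, 0.0, 1.439]
wrist_force: [-2.1, 0.4, 6.1]
opening: 0.0185
clock: 55.18
tcp_pos: [0.6335, -0.0966, 0.0105]
eef_rot: [-1.571, -0.0, 1.439]
wrist_force: [0.1, -0.0, -1.3]
opening: 0.0384
clock: 56.02
tcp_pos: [0.6036, -0.0927, 0.1823]
eef_rot: [-1.571, 0.0, 1.439]
wrist_force: [0.2, -1.0, 0.3]
opening: 0.0389
clock: 56.6
tcp_pos: [0.5158, -0.081, 0.2557]
eef_rot: [-1.57, -0.0, 1.439]
wrist_force: [0.6, 0.2, 0.5]
opening: 0.0384
[ 0.5157605  -0.08103476  0.25572656] [-1.57030296e+00 -7.31685852e-05  1.43865161e+00]
```

View pics/w38.png

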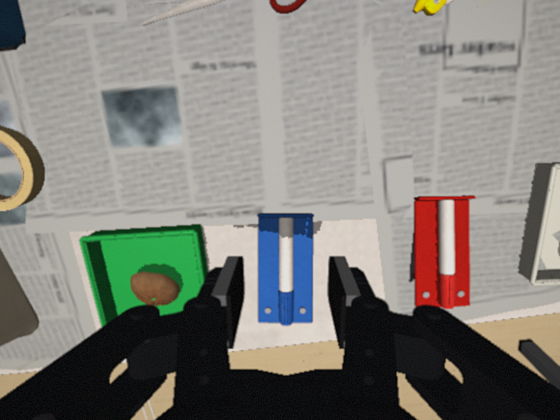

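View pics/si38.png

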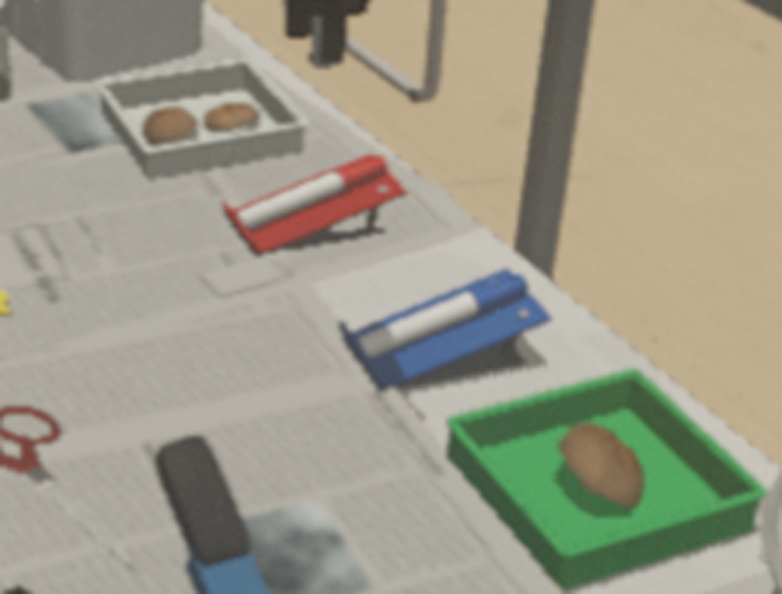

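View pics/s38.png

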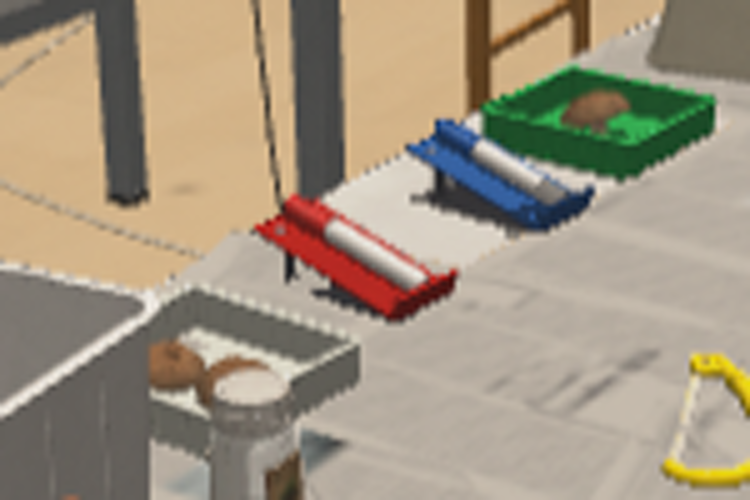

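Final views: the big cap is in the green punnet at wrist (155,288). Both small caps are in the white punnet, side crop (170,124) and (232,116). Both markers are on the middle of their planks with lower ends at the lips, wrist rows 218 and 199. The arm is clear, so I'm handing in.

```bash
python3 -m inch '[[0,0,0,0],[0,0,0,0],[0,0,0,0],[0,0,0,0]]'; python3 - <<'E'
from rig import sign_off
print(sign_off())
E
```

```text
clock: 57.08
tcp_pos: [0.5152, -0.0809, 0.256]
eef_rot: [-1.571, -0.0, 1.439]
wrist_force: [-0.5, -0.6, 0.2]
opening: 0.0385
the job is handed in; nothing more can be done
None
```

The job is handed in at 57 s of the 131 s. In the order asked:
- **Big mushroom:** dome up in the middle of the green punnet.
- **Two small mushrooms:** next to each other, dome up, on the white punnet's floor.
- **Markers:** red on the red rest, then blue on the blue rest. The orange look-alike was not touched.

**Last checks:** the final wrist, side and scene pictures showed all five in place. Both markers are centred on their planks with their lower ends at the lips, and the arm was clear. Set-down forces were about 5–6 N, and the highest wrist force I read was about 11 N.

**What failed or disagreed:**
- **Missed grasp:** my first try at the smaller small cap closed on nothing, moving it only a few mm. The real fingertips sit at least about 17 mm behind the stated TCP, so I went lower and the second try held.
- **Big cap:** this also means I gripped it higher up than intended, and it hung slightly tilted. It looked dome up and settled after release.
- **Red rest height:** pictures put its seat at about 7–9 mm, against 12 mm in the text. The marker's touch-down on the plank suggested about 10.5 mm, and I worked from that.

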